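# Set the router-table cutter height by three counted crank turns

### The arm

A 7-joint arm with a two-finger parallel gripper is mounted at the origin on the work surface. World frame = base frame: x ahead of the robot, y to its left, z up, the work surface at z = 0. Lengths are in m, angles in rad, forces in N, time in s.
With the tool pointing down it reaches from about 0.35 to 0.775 m from the base axis. Payload 3.1 kg.
Tool frame: the origin (TCP) lies on the centre line of the jaws, within the pads' length; the fingertips stand 22 mm ahead of it and the grasp point (between the pads) lies 3 mm ahead of it (finger_overhang is the z of the fingertips in the tool frame, in m); z points along the fingers, y is the direction in which the jaws open and shut (so a half turn about z gives the same grasp; the last joint's range is limited). The gripper opens to 85 mm and grips with 20 to 120 N. Pads are 22 mm wide; open, the fingers measure 114 mm over their backs; the gripper's body (76 mm by 85 mm) begins 54 mm behind the grasp point. The pads swing forward as they close: fully open they stand 13 mm farther back than shut.
Start: joints at [-1.212, 0.311, 0.014, 1.512, -0.004, 1.319, -0.027], TCP at [0.215, 0.506, 0.226] pointing down, gripper open.
Joint ranges: [-2.7, 2.7], [-0.3, 1.91], [-1.27, 1.3], [0.12, 2.57], [-1.44, 4.58], [0.2, 2.03], [-3.05, 3.05]. Speed limits (rad/s): [2.79, 2.79, 3.14, 3.14, 3.14, 3.14, 3.14].

### API

Orientations are given as a unit quaternion [w, x, y, z].
In Python, from workcell import * gives the robot as it stands.
- The arm moves only by the tool apply_moves, never from a script. Its argument "plan" is a list of rows, each a list of 7 numbers: the opening, from 0 (shut) to 1 (fully open), then the shift along the world's x, y, z in mm, then the turn, a rotation vector about the world's x, y, z in degrees. A call has 1 to 8 rows; each row shifts and turns the pose as measured when the row begins; what a row does not reach is not made up. A row lasts 1/12 s, in which the tool goes at most 41.7 mm and 7.16 degrees, less where a joint would pass 70% of its speed; a pose out of reach is approached as far as the arm can. A call is refused whole if a number of a shift passes 41.7 or a number of a turn 7.16, either way. A call with a gripper value outside its range is refused whole. The fingers move at their own pace and stop on an object; the grip force is fixed at half the most. Time passes only in rows, so rows that do not move let the fingers close. It gives the time, the measured TCP pose, the force and the opening at its end, in the units of the state.
- get_obs(): the state, without advancing time (a new reading comes with each control period).
- snapshot(name): name is "scene" or "top" or "wrist"; returns (picture, depth): 400x640x3 uint8, blue, green, red; 400x640 float32, m along the optical axis (not along the pixel's ray), 0 where there is no reading.
- camera_info(name): a dict with "intrinsics" (3x3 intrinsics, pixels), "position" and "attitude" of the camera in the world; the wrist camera has in their place "mount" (4x4, takes a point from camera to tool coordinates, whose origin is the TCP and whose axes are the flange's). Camera axes: x right, y up, looking along -z (the intrinsics and any distortion apply to the point x, -y, -z); pixel columns grow to the right and rows downward; lengths in m; the calibration is good to about 2 mm. A picture is of the moment at which its call begins: read the wrist's pose just before it. camera_info takes no time and is no camera call.
- close_job(): hands the job in, once; it reports no verdict.
The state is a dict: "time_s": time; "joint_positions": joint angles; "dq": joint speeds; "tau": joint torques, N m; "position": TCP position; "ee_rot": TCP orientation; "wrist_force": force on the tool from outside, world axes, zero at the start; "torque": the same for the moment, N m; "opening": finger opening in m.
Only numpy, scipy, OpenCV 4.12 (cv2) and the standard library are available. Lean on these libraries where they do the work, as an engineer would, in place of code of your own. Each camera call takes 0.05 s, during which the arm holds its last target. There are 200 camera calls.

### The job

Set the cutter height on the router table: wind the lift crank anticlockwise, slowly and gently, until you feel the lift seat on its bottom stop, without forcing it. There is no scale, so from that stop count exactly three full turns back up (clockwise), then swing the red lock lever fully over, clockwise, to clamp the lift. Leave the things lying on and around the router table where they are.

Things in the scene. Friction and masses are not known exactly. Their poses are not given: they have to be found in the camera images.
- router_top: The router-table top: a white board 360 x 560 x 25 mm lying on the bench, with a dark metal lift plate 210 x 320 mm let into it (the plate's surface is 26 mm above the bench). Fixed. Origin: centre of the board's underside; at yaw 0 x points away from the robot, y to its left. A fence 60 mm high stands along the +y edge (from y = 0.23). It carries all the lift parts below.
- cutter_tip (a point): Point of the steel V cutter, in the ring at the middle of the plate, 100 mm from the crank axis. It rises about 1.6 mm for each clockwise turn of the crank. With the lift on its bottom stop the point is level with the plate. The lift starts at least half a turn, and up to about one and a half turns, above the stop.
- crank_axis (a point): On the crank's vertical axis, 81 mm above the bench (knob mid-height). Clockwise from above raises the cutter, anticlockwise lowers it. Turning takes a steady 1 to 2 N at the knob. The bottom stop is hard and unmarked: there the force climbs by 2.8 N for each mm that the knob is pushed on. Over 17 N strains the lift. The crank stays where it is left.
- crank_hub: The crank's hub, 26 mm across, turning with the lift screw; origin on the crank axis at the plate's surface, 26 mm above the bench. The arm with the knob sits on it in a stiff rubber cushion that yields sideways by 1 mm at the knob for each 2.8 N; unloaded, the arm lies along the hub's x axis. More than 6 mm of yield (17 N) strains the lift.
- knob (a point): Centre (half-way up) of the crank's orange knob: upright, 25 mm thick, 46 mm tall, spinning freely on its own vertical pin, 65 mm from the crank axis. The flat steel arm that carries it lies under it, its top 56 mm above the bench (the knob's lower end is at 59 mm, its top at 105 mm); nothing else within the crank's circle is higher.
- lock_pivot (a point): Point on the vertical axis of the lock lever, 55 mm above the bench, on the other side of the cutter from the crank; x and y axes as the board's. The lever's steel hub, 24 mm across, ends 53 mm above the bench.
- lock_handle (a point): Point on the lock lever's red handle to push on from the side, 52 mm from the lever's axis, 58 mm above the bench. The handle is a round bar 16 mm thick, running from the hub to 76 mm from the axis, rising slightly (its end is 54 to 70 mm above the bench). It takes about 5 N at this point, more over the last 0.3 rad as the clamp bites.
- lock (a joint): Angle of the lock lever, rad. 0: open, handle along the board's -x (towards the robot at yaw 0). It grows clockwise from above to an end stop at 1.5, handle nearly along the board's +y, when the spindle is clamped and the crank turns much harder. It stays where it is left; it starts between 0 and 0.3.
- spanner: Bystander, to be left alone: flat steel collet spanner, 170 x 34 x 5 mm, on the board's far margin. Origin in the middle of its underside.
- setup_bar: Bystander, to be left alone: brass setting bar, 75 x 20 x 12 mm, on the board's far margin. Origin in the middle of its underside.
- pencil: Bystander, to be left alone: flat green carpenter's pencil, 173 x 12 x 7 mm, on the board's near margin. Origin in the middle of its underside.
- log_slice: Bystander, to be left alone: slice of log with bark, 130 mm across, 22 mm thick, on the bench. Origin in the middle of its underside.

How it is judged:
By the outcome, as a careful person would: the job done as asked, in the order asked, and still so for the second after the job is handed in, with the robot touching nothing.
It also fails if it takes over 72 s, if anything falls off the work surface, if the arm or the gripper's body presses on something with over 40 N, if the wrist force passes 120 N, or if a joint passes its speed limit or range.

## Working session

There is one attempt and no reset: what is moved stays moved. The work goes in short steps, Python scripts to look and compute and a tool call to move; the robot and the scene stay as the last step left them, time stands still between calls to the robot, and variables do not carry over. Pictures are saved under pics/ and viewed, about 8 in all and at most 12, crops included, and the job is handed in when it is done.

Besides the shell and the picture viewer there is one more tool, called after "Call:" as name(argument=value, ...) on one line, values as JSON. apply_moves: Moves the arm, as the interface text tells. Its arguments: {"type":"object","properties":{"plan":{"type":"array","items":{"type":"array","items":{"type":"number"}}}},"required":["plan"]}

```bash
ls; mkdir -p pics; cat > h.py <<'E'
from workcell import *
import numpy as np, cv2
from scipy.spatial.transform import Rotation as R
def quat(q): return R.from_quat([q[1],q[2],q[3],q[0]])
def px(name,u,v,z,ci=None):
    ci=ci or camera_info(name); K=np.array(ci["intrinsics"]); 
    A=np.array(ci["attitude"]); A=quat(A).as_matrix() if A.size==4 else A.reshape(3,3)
    p=np.array(ci["position"]); r=np.linalg.solve(K,[u,v,1.]); d=A@np.array([r[0],-r[1],-r[2]])
    return p+d*(z-p[2])/d[2]
E
python3 - <<'E'
from h import *
for n in("top","scene","wrist"): print(n,camera_info(n))
print(get_obs())
for n in("top","scene"):
    p,d=snapshot(n); cv2.imwrite(f"pics/{n}0.png",p); np.save(f"pics/{n}0.npy",d)
E
```

```text
pics
top {'intrinsics': array([[452.51140882,   0.        , 316.18573052],
       [  0.        , 452.51140882, 196.26209816],
       [  0.        ,   0.        ,   1.        ]]), 'position': array([0.42639837, 0.16401015, 1.07340965]), 'attitude': array([-0.70107616, -0.05155851,  0.05485257,  0.70910164])}
scene {'intrinsics': array([[483.25256316,   0.        , 330.9669067 ],
       [  0.        , 483.25256316, 199.79026989],
       [  0.        ,   0.        ,   1.        ]]), 'position': array([ 0.8896521 , -0.29899498,  0.98772074]), 'attitude': array([0.91963192, 0.26540346, 0.08376618, 0.27716666])}
wrist {'intrinsics': array([[336.48855035,   0.        , 316.61097625],
       [  0.        , 336.48855035, 196.20555482],
       [  0.        ,   0.        ,   1.        ]]), 'mount': array([[-2.12520207e-04,  9.54935826e-01,  2.96812270e-01,
         7.56090153e-02],
       [ 9.99999393e-01,  5.23759692e-04, -9.69086675e-04,
         8.00176844e-04],
       [-1.08087389e-03,  2.96811884e-01, -9.54935358e-01,
        -1.49841598e-01],
       [ 0.00000000e+00,  0.00000000e+00,  0.00000000e+00,
         1.00000000e+00]])}
{'time_s': 0.0, 'joint_positions': array([-1.21169621,  0.31174413,  0.01404404,  1.51305726, -0.00441566,
        1.31921281, -0.02722074]), 'dq': array([ 0.00123075,  0.00050051,  0.00040918, -0.00045723,  0.00071191,
        0.00021448,  0.00038431]), 'tau': array([-6.68694320e-04, -3.79912448e+01,  1.45756938e-01, -2.30589759e+01,
        1.22155185e-02,  1.38374683e-02,  1.62142182e-06]), 'position': array([0.21430337, 0.50571859, 0.22441101]), 'ee_rot': array([-1.89475924e-04,  1.99060001e-01,  9.79986575e-01, -1.18017877e-03]), 'wrist_force': array([-0.13440444, -0.08530534, -0.15533444]), 'torque': array([-0.05767358,  0.00101279, -0.00488049]), 'opening': 0.08531928846384591}
```

View pics/top0.png

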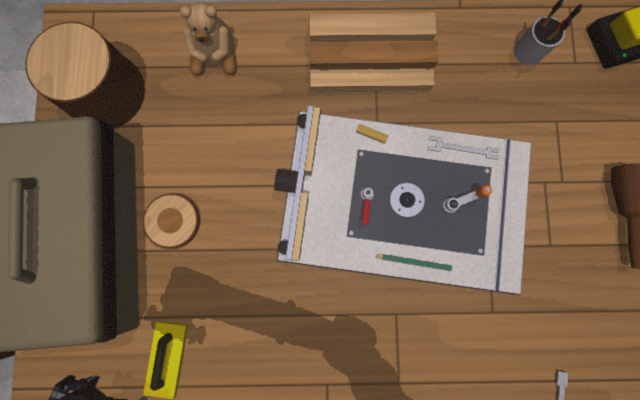

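The top view shows the board centred around (405,203), crank hub near (451,205), orange knob near (485,190), and the red lock lever from (368,193) to (366,222). I'll enlarge the plate next.

```bash
python3 - <<'E'
from h import *
p=cv2.imread("pics/top0.png"); cv2.imwrite("pics/c0.png",cv2.resize(p[150:260,345:505],None,fx=5,fy=5,interpolation=cv2.INTER_CUBIC))
for n,u,v,z in [("hub",451,205,.05),("knob",485,190,.105),("cut",407,200,.026),("lockpiv",368,193,.053),("handle end",366,222,.06),("plateTL",360,151,.026),("TR",490,168,.026),("BL",348,238,.026),("BR",483,254,.026)]: print(n,px("top",u,v,z).round(4))
E
```

```text
hub [ 0.5581 -0.1493  0.05  ]
knob [ 0.583  -0.2082  0.105 ]
cut [ 0.5741 -0.0542  0.026 ]
lockpiv [0.5875 0.0399 0.053 ]
handle end [0.5205 0.0471 0.06  ]
plateTL [0.6931 0.0527 0.026 ]
TR [ 0.6484 -0.254   0.026 ]
BL [0.487  0.0859 0.026 ]
BR [ 0.4468 -0.2239  0.026 ]
```

View pics/c0.png

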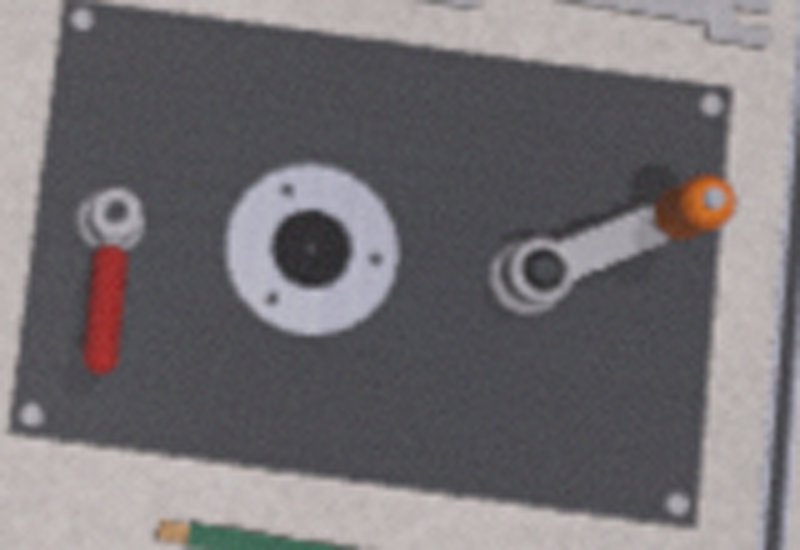

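```bash
python3 - <<'E'
from h import *
d=np.load("pics/top0.npy"); ci=camera_info("top")
K=ci["intrinsics"];A=quat(ci["attitude"]).as_matrix();p=ci["position"]
def P(u,v): 
    z=d[v,u]; return p+A@np.array([(u-K[0,2])/K[0,0]*z,-(v-K[1,2])/K[1,1]*z,-z])
for u,v in [(50,200),(90,340),(125,345),(125,250),(20,230),(165,335),(165,360),(75,385),(390,225),(430,230),(420,165),(486,189)]: print(u,v,P(u,v).round(4))
for n,u,v,z in [("hubcap",454,203.6,.058),("knob",487.8,189.6,.105),("cut",407.4,199.6,.028),("lockpiv",368.2,192.2,.053),("handle end",365.2,223,.062)]: print(n,px("top",u,v,z).round(4))
v,u=np.mgrid[222:236,390:430]; q=d[222:236,390:430]; c=np.linalg.lstsq(np.c_[u.ravel(),v.ravel(),np.ones(u.size)],q.ravel(),rcond=None); print("plane rms",np.sqrt(c[1]/u.size))
E
```

```text
50 200 [0.5545 0.6659 0.219 ]
90 340 [0.2952 0.577  0.2121]
125 345 [0.2514 0.5969 0.0034]
125 250 [0.4635 0.577  0.078 ]
20 230 [0.4943 0.6897 0.2625]
165 335 [0.2771 0.4962 0.0368]
165 360 [0.2205 0.5    0.0183]
75 385 [0.2378 0.5559 0.2976]
390 225 [ 0.516  -0.0122  0.0265]
430 230 [ 0.5034 -0.1047  0.0257]
420 165 [ 0.6578 -0.0888  0.0247]
486 189 [ 0.5848 -0.2096  0.1075]
hubcap [ 0.5602 -0.1538  0.058 ]
knob [ 0.5839 -0.2144  0.105 ]
cut [ 0.5748 -0.0548  0.028 ]
lockpiv [0.5893 0.0394 0.053 ]
handle end [0.518  0.0492 0.062 ]
plane rms [0.0622975]
```

Call:
apply_moves(plan=[[1, 8, -35, 15, 0, 0, -3], [1, 20, -35, 5, 0, 0, -4], [1, 20, -35, 0, 0, 0, -4], [1, 22, -34, 0, 0, 0, -4.5], [1, 22, -34, 0, 0, 0, -4.5], [1, 22, -34, 0, 0, 0, -4.5], [1, 22, -34, 0, 0, 0, -4.5], [1, 22, -34, 0, 0, 0, -4.5]])

```text
time_s: 0.77
position: [0.3637, 0.2275, 0.2384]
ee_rot: [-0.006, 0.473, 0.881, -0.003]
wrist_force: [1.2, 0.1, 0.7]
opening: 0.0858
```

Call:
apply_moves(plan=[[1, 22, -34, 0, 0, 0, -4.5], [1, 22, -34, 0, 0, 0, -4.5], [1, 22, -34, -5, 0, 0, -4.5], [1, 22, -34, -15, 0, 0, -4.5], [1, 22, -34, -15, 0, 0, -4.5], [1, 22, -34, -15, 0, 0, -4.5], [1, 22, -34, -15, 0, 0, -4.5], [1, 0, 0, 0, 0, 0, 0]])

```text
time_s: 1.43
position: [0.5154, -0.0202, 0.1756]
ee_rot: [-0.003, 0.71, 0.705, -0.001]
wrist_force: [-0.5, -1.6, -0.3]
opening: 0.0856
```

Call:
apply_moves(plan=[[1, 20, -12, -20, 0, 0, -3], [1, 20, -12, -20, 0, 0, -3], [1, 20, -11, -20, 0, 0, -2], [1, 2, -1, -13, 0, 0, 0], [1, 0, 0, 0, 0, 0, 0]])

```text
time_s: 1.85
position: [0.5781, -0.0608, 0.0967]
ee_rot: [-0.004, 0.761, 0.649, -0.003]
wrist_force: [-0.1, 1.1, 0.4]
opening: 0.0854
```

```bash
cat >> h.py <<'E'
def wproj(pw,o):
    "world point -> wrist pixel"
    ci=camera_info("wrist");M=ci["mount"];K=ci["intrinsics"]
    t=quat(o["ee_rot"]).inv().apply(np.array(pw)-o["position"]); c=M[:3,:3].T@(t-M[:3,3])
    x=K@np.array([c[0],-c[1],-c[2]]); return x[:2]/x[2],-c[2]
def wmap(d,o):
    ci=camera_info("wrist");M=ci["mount"];K=ci["intrinsics"]
    v,u=np.mgrid[0:400,0:640]; c=np.stack([(u-K[0,2])/K[0,0]*d,-(v-K[1,2])/K[1,1]*d,-d],-1)
    return quat(o["ee_rot"]).apply((c@M[:3,:3].T+M[:3,3]).reshape(-1,3)).reshape(400,640,3)+o["position"]
E
python3 - <<'E'
from h import *
o=get_obs(); print(o["position"],o["wrist_force"])
ims=[];ds=[]
for i in range(6):
    p,d=snapshot("wrist"); ims.append(p); ds.append(d)
cv2.imwrite("pics/w1.png",p); np.save("pics/w1.npy",np.array(ds))
ds=np.array(ds); print("temporal std",np.median(ds.std(0)))
m=np.mean(ims,0); cv2.imwrite("pics/w1m.png",m)
d=ds.mean(0)
uv,_=wproj([.5748,-.0548,.028],o); print(uv)
X=wmap(d,o); u,v=uv.round().astype(int)
np.set_printoptions(linewidth=200)
print(((X[v-12:v+13,u-12:u+13,2])*1000).round(1)[::1,::1])
big=cv2.resize(m[v-40:v+40,u-50:u+50].astype(np.uint8),None,fx=6,fy=6,interpolation=cv2.INTER_CUBIC)
cv2.imwrite("pics/w1c.png",np.vstack([cv2.resize(p,(600,375)),big[120:340]]))
E
```

```text
[ 0.57805186 -0.0608196   0.09673622] [-0.06286522  1.11878671  0.38056013]
temporal std 0.0018877091
[310.853593  201.0521897]
[[25.5 25.2 25.4 25.6 25.4 25.1 25.6 25.5 62.4 25.3 25.1 26.3 25.1 25.3 25.7 25.8 25.8 25.3 25.  25.7 25.8 25.7 25.6 25.4 25.2]
 [26.  25.4 25.4 25.6 25.1 25.8 25.  25.1 25.2 25.4 25.5 24.7 25.3 25.3 25.4 25.4 25.5 25.6 25.8 25.2 25.4 25.5 25.3 25.4 25.2]
 [25.6 25.3 25.4 25.4 25.2 25.6 25.5 25.7 25.4 25.6 25.6 25.5 24.6 25.3 25.7 24.8 25.3 25.3 25.6 25.2 25.4 25.1 25.5 25.6 25.1]
 [25.5 25.5 61.9 25.4 25.6 25.4 25.5 25.1 25.4 25.3 25.4 24.9 25.  24.8 25.1 25.2 25.4 25.1 25.9 25.1 24.9 25.8 25.4 25.3 25.5]
 [25.5 25.5 25.2 25.3 25.7 25.8 25.1 25.3 25.3 25.5 25.5 25.4 25.4 25.5 25.6 25.2 25.3 25.5 25.3 25.8 25.2 25.3 25.1 24.9 25.2]
 [25.4 25.2 25.6 25.4 25.4 25.6 25.  25.6 25.4 25.4 25.7 25.7 25.1 25.3 25.2 25.5 25.6 25.2 25.4 25.7 25.7 25.3 25.1 25.6 25.6]
 [25.7 25.5 25.2 25.7 25.6 25.2 25.3 25.5 25.3 25.1 25.5 25.4 25.4 25.5 25.1 25.6 25.2 25.7 25.  25.3 25.3 25.  25.8 25.1 25.5]
 [25.8 25.5 25.2 25.4 24.9 25.  61.9 25.4 25.8 25.6 25.  25.4 25.7 25.7 25.2
[... 1646 characters left out ...]
5.4 26.  25.6 25.8 25.5 25.4 25.4 25.4 25.2 25.8 25.1 25.6 25.5 25.6]
 [25.1 25.6 25.4 25.5 25.4 25.7 25.3 25.3 25.8 25.7 25.5 26.1 25.1 25.5 25.6 25.  25.6 25.3 25.6 25.4 25.2 25.3 25.5 25.3 25.2]
 [25.4 25.2 25.3 25.7 25.8 25.5 61.4 25.8 25.5 25.4 25.3 25.2 62.5 25.3 25.  25.3 25.4 25.3 25.6 25.6 25.5 25.5 62.1 25.9 25.8]
 [25.6 25.7 25.2 25.7 25.5 25.6 25.2 25.1 25.1 25.4 25.7 24.9 25.1 25.4 25.5 25.6 25.2 25.5 25.3 25.4 25.  61.6 25.3 25.3 25.4]
 [25.4 25.4 25.4 25.8 25.8 25.5 25.3 25.9 25.2 25.1 25.5 25.6 25.5 25.6 25.3 25.7 25.3 24.9 25.4 25.3 25.1 25.1 25.2 25.7 25.8]][ WARN:0@5.737] global loadsave.cpp:1063 imwrite_ Unsupported depth image for selected encoder is fallbacked to CV_8U.
```

View pics/w1c.png

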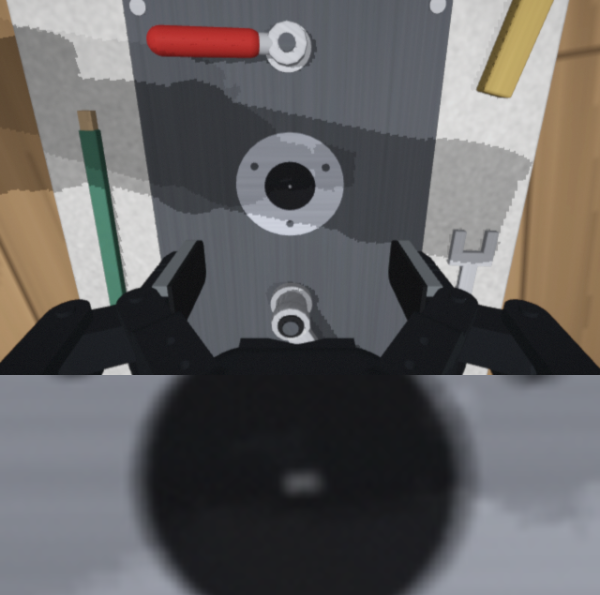

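The picture shows the red lever at about (205,41) and the cutter ring at (290,185). The tip is a bright speck, and the crank hub is at (290,320) in the upper panel. The board pose matches. Next I move over the knob.

Call:
apply_moves(plan=[[1, 0, -10, 38, 0, 0, 0], [1, 1, -35, 18, 0, 0, 0], [1, 1, -35, 0, 0, 0, 0], [1, 1, -35, 0, 0, 0, 0], [1, 2, -35, 0, 0, 0, 0], [1, 0, 0, 0, 0, 0, 0]])

```text
time_s: 2.65
position: [0.5862, -0.2055, 0.1687]
ee_rot: [0.001, 0.754, 0.657, 0.006]
wrist_force: [-0.5, -3.6, -1.1]
opening: 0.0854
```

```bash
python3 - <<'E'
from h import *
o=get_obs(); print(o["position"],o["ee_rot"],o["wrist_force"],o["joint_positions"].round(2))
m=cv2.imread("pics/w1m.png").mean(2); np.set_printoptions(linewidth=200)
print(m[194:205,304:320].round())
p,d=snapshot("wrist"); cv2.imwrite("pics/w2.png",p)
for n,q in dict(knobtop=[.5839,-.2144,.105],hub=[.5602,-.1538,.058],cut=[.5748,-.0548,.027]).items(): print(n,wproj(q,o))
E
```

```text
[ 0.5862189  -0.20548575  0.16872413] [0.00115267 0.75355213 0.65735746 0.00624747] [-0.53578593 -3.57180636 -1.06643662] [-0.09  0.54  0.63  1.42 -0.33  1.28  0.43]
[[24. 25. 26. 26. 27. 28. 27. 27. 25. 24. 24. 24. 24. 23. 24. 24.]
 [24. 25. 25. 27. 26. 27. 26. 26. 26. 25. 24. 24. 23. 23. 25. 24.]
 [23. 25. 24. 24. 28. 31. 31. 33. 34. 31. 27. 23. 24. 23. 24. 24.]
 [23. 23. 24. 27. 38. 51. 55. 57. 57. 49. 36. 25. 24. 24. 23. 23.]
 [23. 23. 24. 30. 51. 70. 79. 79. 76. 63. 44. 28. 23. 23. 24. 24.]
 [22. 23. 25. 30. 50. 69. 78. 75. 73. 60. 45. 29. 24. 23. 23. 23.]
 [24. 23. 23. 26. 40. 54. 55. 48. 48. 44. 34. 26. 24. 23. 22. 23.]
 [24. 25. 25. 23. 26. 29. 29. 27. 28. 26. 25. 23. 24. 23. 23. 23.]
 [26. 26. 25. 24. 23. 23. 23. 23. 22. 23. 24. 24. 24. 24. 24. 24.]
 [26. 28. 26. 25. 25. 25. 26. 26. 25. 25. 24. 26. 26. 26. 27. 27.]
 [28. 28. 27. 27. 29. 28. 28. 28. 28. 27. 26. 26. 26. 26. 26. 27.]]
knobtop (array([313.42083534, 224.35795231]), np.float64(0.2293958562764231))
hub (array([271.71923001, 132.67270156]), np.float64(0.2577134530237831))
cut (array([272.75291797,  -3.43866273]), np.float64(0.25857342394902616))
```

View pics/w2.png

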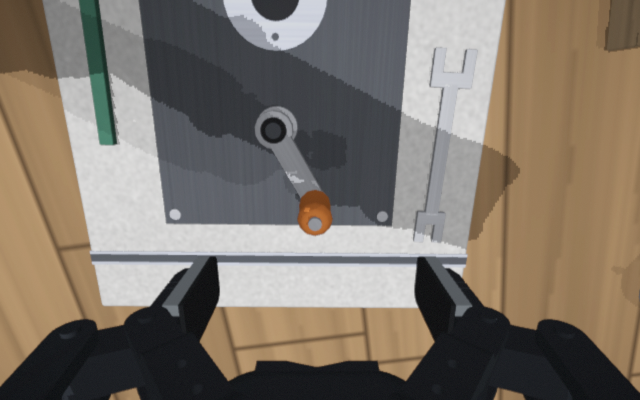

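Knob top at (315,225) and hub at (275,130) both agree with the prediction to 2 px. Next I descend and grip.

Call:
apply_moves(plan=[[1, -1, -5, -30, 0, 0, 0], [1, -1, -4, -30, 0, 0, 0], [1, 0, 0, -15, 0, 0, 0], [1, 0, 0, -4, 0, 0, 0], [1, 0, 0, 0, 0, 0, 0]])

```text
time_s: 3.12
position: [0.589, -0.2052, 0.0944]
ee_rot: [0.003, 0.751, 0.661, 0.014]
wrist_force: [-0.5, 0.5, 0.4]
opening: 0.0855
```

Call:
apply_moves(plan=[[1, -3, -6, -4, -0.8, 1.4, 0], [1, -2, -3, -3, 0, 0, 0], [1, 0, 0, 0, 0, 0, 0], [1, 0, 0, 0, 0, 0, 0]])

```text
time_s: 3.45
position: [0.5869, -0.2119, 0.0909]
ee_rot: [0.002, 0.749, 0.663, 0.002]
wrist_force: [-0.5, -0.9, -0.1]
opening: 0.0854
```

Call:
apply_moves(plan=[[1, -3, -3, -4, 0, 0, 0], [0.5, -1, 0, -1, 0, 0, 0], [0, 0, 0, 0, 0, 0, 0], [0, 0, 0, 0, 0, 0, 0], [0, 0, 0, 0, 0, 0, 0], [0, 0, 0, 0, 0, 0, 0], [0, 0, 0, 0, 0, 0, 0], [0, 0, 0, 0, 0, 0, 0]])

```text
time_s: 4.12
position: [0.5842, -0.2161, 0.0883]
ee_rot: [0.004, 0.749, 0.663, 0.003]
wrist_force: [-0.0, 0.1, -0.6]
opening: 0.0205
```

Call:
apply_moves(plan=[[0, 0, 0, 0, 0, 0, 0], [0, 0, 0, 0, 0, 0, 0]])

```text
time_s: 4.28
position: [0.5842, -0.2161, 0.0882]
ee_rot: [0.004, 0.749, 0.663, 0.003]
wrist_force: [0.0, -0.1, 0.9]
opening: 0.0204
```

```bash
python3 - <<'E'
from h import *
p,d=snapshot("wrist"); o=get_obs(); print(o["position"],o["wrist_force"],o["opening"])
q,_=snapshot("top"); cv2.imwrite("pics/w3.png",np.vstack([cv2.resize(p[150:400,120:520],(600,375)),cv2.resize(q[160:235,420:540],(600,225+0),interpolation=cv2.INTER_CUBIC)]))
E
```

```text
[ 0.58416622 -0.21610841  0.08822971] [0.22665447 0.53063579 0.33302831] 0.020670880650481293
```

View pics/w3.png

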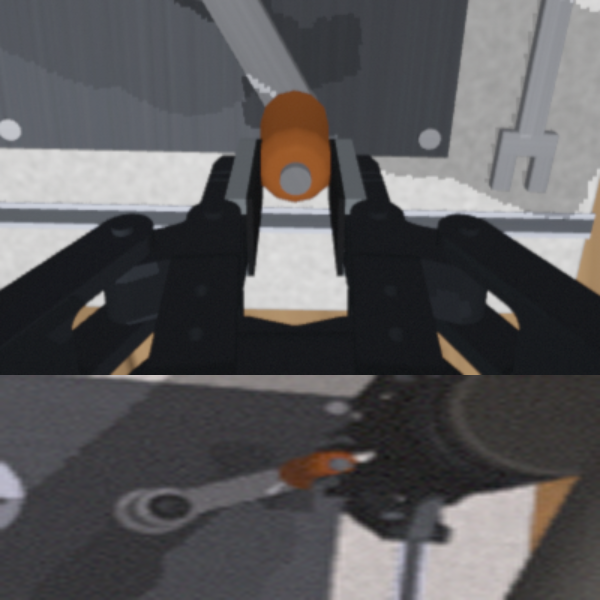

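```bash
cat >> h.py <<'E'
def wray(u,v,z,o):
    ci=camera_info("wrist");M=ci["mount"];K=ci["intrinsics"]
    r=np.linalg.solve(K,[u,v,1.]); q=quat(o["ee_rot"]); c=o["position"]+q.apply(M[:3,3]); d=q.apply(M[:3,:3]@np.array([r[0],-r[1],-r[2]]))
    return c+d*(z-c[2])/d[2]
E
python3 - <<'E'
from h import *
o=get_obs(); print(wray(317.3,270,.105,o), o["position"], quat(o["ee_rot"]).as_matrix().round(3))
E
```

```text
[ 0.58485837 -0.21514709  0.105     ] [ 0.58417461 -0.2160821   0.08822291] [[ 0.122  0.993  0.01 ]
 [ 0.993 -0.122 -0.002]
 [-0.001  0.01  -1.   ]]
```

Call:
apply_moves(plan=[[0, 8.2, 3.8, 0, 0, 0, 0], [0, 7.6, 4.9, 0, 0, 0, 0], [0, 6.8, 6, 0, 0, 0, 0], [0, 5.9, 6.9, 0, 0, 0, 0], [0, 4.8, 7.7, 0, 0, 0, 0], [0, 3.7, 8.3, 0, 0, 0, 0]])

```text
time_s: 4.88
position: [0.6214, -0.1796, 0.0881]
ee_rot: [0.004, 0.751, 0.661, -0.0]
wrist_force: [-1.3, -1.0, 1.2]
opening: 0.0203
```

```bash
cat >> h.py <<'E'
C=np.array([.5602,-.1536]); 
def ang(o=None):
    o=o or get_obs(); r=np.array(o["position"][:2])-C; a=np.degrees(np.arctan2(r[1],r[0])); t=np.array([-r[1],r[0]])/np.hypot(*r)
    F=np.array(o["wrist_force"][:2]); rv=(quat(o["ee_rot"])*R.from_quat([.749,.663,0,0]).inv()).as_rotvec(degrees=True)
    print("ang %.1f r %.1f z %.1f Ft %.1f Fr %.1f rot"%(a,1e3*np.hypot(*r),1e3*o["position"][2],F@t,F@r/np.hypot(*r)),rv.round(1)); return a
def rows(a,d,n,rfix=0.):
    for i in range(n):
        m=np.radians(a+d*i+d/2); L=130*np.sin(np.radians(d/2)); print([0,round(-L*np.sin(m)+rfix/n*np.cos(m),1),round(L*np.cos(m)+rfix/n*np.sin(m),1)])
E
python3 - <<'E'
from h import *
a=ang(); rows(a,10,8)
E
```

```text
ang -23.0 r 66.5 z 88.1 Ft -1.4 Fr -0.8 rot [-0.3 -0.3 -0.3]
[0, np.float64(3.5), np.float64(10.8)]
[0, np.float64(1.6), np.float64(11.2)]
[0, np.float64(-0.4), np.float64(11.3)]
[0, np.float64(-2.4), np.float64(11.1)]
[0, np.float64(-4.2), np.float64(10.5)]
[0, np.float64(-6.0), np.float64(9.6)]
[0, np.float64(-7.6), np.float64(8.4)]
[0, np.float64(-8.9), np.float64(7.0)]
```

Call:
apply_moves(plan=[[0, 3.5, 10.8, 0, 0, 0, 0], [0, 1.6, 11.2, 0, 0, 0, 0], [0, -0.4, 11.3, 0, 0, 0, 0], [0, -2.4, 11.1, 0, 0, 0, 0], [0, -4.2, 10.5, 0, 0, 0, 0], [0, -6, 9.6, 0, 0, 0, 0], [0, -7.6, 8.4, 0, 0, 0, 0], [0, -8.9, 7, 0, 0, 0, 0]])

```text
time_s: 5.55
position: [0.593, -0.098, 0.0878]
ee_rot: [0.007, 0.751, 0.66, -0.006]
wrist_force: [-1.4, -6.4, -0.4]
opening: 0.0201
```

```bash
python3 - <<'E'
from h import *
a=ang(); rows(a,8,6)
E
```

```text
ang 59.5 r 64.6 z 87.8 Ft -2.0 Fr -6.2 rot [-1.1  0.  -0.4]
[0, np.float64(-8.1), np.float64(4.0)]
[0, np.float64(-8.6), np.float64(2.9)]
[0, np.float64(-8.9), np.float64(1.7)]
[0, np.float64(-9.1), np.float64(0.4)]
[0, np.float64(-9.0), np.float64(-0.9)]
[0, np.float64(-8.8), np.float64(-2.1)]
```

```bash
sed -i 's/^C=.*/C=np.array([.5612,-.1550])/' h.py; cat >> h.py <<'E'
def spot(n=4):
    o=get_obs(); uv,dz=wproj([.5748,-.0548,.0265],o); u,v=uv.round().astype(int)
    m=np.mean([snapshot("wrist")[0] for _ in range(n)],0).mean(2)[v-8:v+9,u-10:u+11]; b=np.median(m)
    print("uv",u,v,"dz %.3f"%dz,"sum %.0f peak %.0f bg %.0f"%((m-b)[(m-b)>6].sum(),m.max()-b,b)); print(m.round().astype(int)[2:15,2:19])
E
python3 - <<'E'
from h import *
np.set_printoptions(linewidth=200)
a=ang(); rows(a,8,6,0); spot(); ang()
E
```

```text
ang 60.9 r 65.3 z 87.8 Ft -1.9 Fr -6.3 rot [-1.1  0.  -0.4]
[0, np.float64(-8.2), np.float64(3.9)]
[0, np.float64(-8.7), np.float64(2.7)]
[0, np.float64(-9.0), np.float64(1.4)]
[0, np.float64(-9.1), np.float64(0.2)]
[0, np.float64(-9.0), np.float64(-1.1)]
[0, np.float64(-8.8), np.float64(-2.3)]
uv 278 150 dz 0.211 sum 0 peak 2 bg 24
[[25 23 23 24 25 24 23 25 23 23 24 25 22 23 23 24 23]
 [24 24 24 24 25 24 23 23 24 24 23 24 24 24 24 24 24]
 [24 24 23 24 23 24 23 23 23 24 24 24 24 22 23 25 24]
 [24 24 23 24 25 23 23 24 24 24 25 24 24 24 23 24 23]
 [24 23 23 23 24 24 24 24 24 25 23 24 23 24 24 24 23]
 [24 23 24 24 23 22 24 25 24 24 24 24 24 25 24 24 24]
 [24 24 24 25 24 24 24 25 24 23 24 23 23 24 24 25 23]
 [24 25 24 24 24 24 24 22 24 25 24 24 24 24 25 24 24]
 [24 23 23 24 25 23 23 23 24 23 24 23 23 24 23 24 22]
 [23 23 23 24 23 24 22 23 24 22 24 24 23 24 24 24 24]
 [24 24 23 23 24 22 23 24 23 24 24 24 24 24 23 24 24]
 [24 24 22 23 24 24 23 24 23 25 23 24 24 23 24 24 26]
 [24 24 24 24 24 24 24 25 23 24 23 24 24 23 24 24 25]]
ang 62.0 r 65.3 z 87.7 Ft 0.9 Fr -4.8 rot [-0.9  0.2 -0.4]
```

```bash
python3 - <<'E'
from h import *
p,_=snapshot("wrist"); q,_=snapshot("scene")
a=cv2.resize(p[90:210,200:360],(640,480//1),interpolation=cv2.INTER_CUBIC); cv2.imwrite("pics/w4.png",a); cv2.imwrite("pics/s4.png",q); print(ang())
E
```

```text
ang 61.8 r 65.3 z 87.7 Ft 1.6 Fr -5.6 rot [-0.9  0.2 -0.4]
61.755591786989065
```

View pics/w4.png

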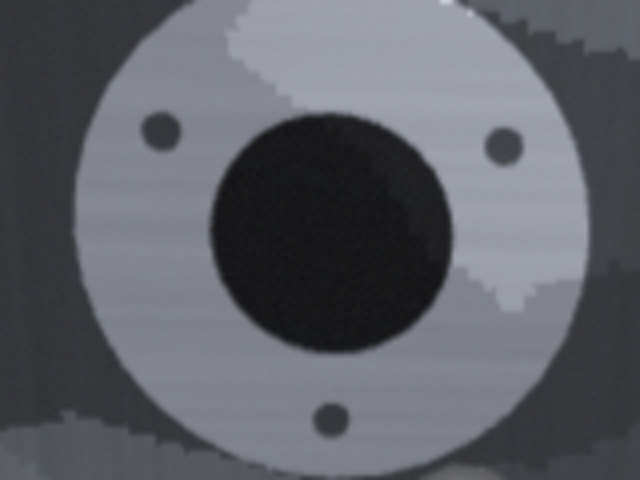

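The ring and hole fill the view, hole centre near (331,232), and the tip speck is gone. So the lift is already low, and the stop should come soon after the guaranteed half turn.

Call:
apply_moves(plan=[[0, -8.4, 3.7, 0, 0, 0, 0], [0, -8.7, 2.4, 0, 0, 0, 0], [0, -9, 1.2, 0, 0, 0, 0], [0, -9.1, -0.1, 0, 0, 0, 0], [0, 0, 0, 0, 0, 0, 0]])

```text
time_s: 6.27
position: [0.5611, -0.0899, 0.0881]
ee_rot: [0.013, 0.751, 0.66, -0.002]
wrist_force: [-1.1, -4.0, -2.9]
opening: 0.0205
```

```bash
python3 - <<'E'
from h import *
a=ang(); rows(a,2,6)
E
```

```text
ang 90.1 r 65.1 z 88.1 Ft 1.1 Fr -4.0 rot [-1.2 -0.8 -0.4]
[0, np.float64(-2.3), np.float64(-0.0)]
[0, np.float64(-2.3), np.float64(-0.1)]
[0, np.float64(-2.3), np.float64(-0.2)]
[0, np.float64(-2.3), np.float64(-0.3)]
[0, np.float64(-2.2), np.float64(-0.4)]
[0, np.float64(-2.2), np.float64(-0.4)]
```

Call:
apply_moves(plan=[[0, -2, -0.4, 0, 0.6, 0.4, 0], [0, -2, -0.4, 0, 0.6, 0.4, 0], [0, -2, -0.5, 0, 0, 0, 0], [0, -2, -0.5, 0, 0, 0, 0], [0, -2, -0.5, 0, 0, 0, 0], [0, -2, -0.6, 0, 0, 0, 0]])

```text
time_s: 6.77
position: [0.5542, -0.0905, 0.0883]
ee_rot: [0.003, 0.751, 0.661, 0.004]
wrist_force: [1.4, -2.3, -2.9]
opening: 0.0199
```

```bash
python3 - <<'E'
from h import *
a=ang(); rows(a,2,4)
E
```

```text
ang 96.2 r 64.9 z 88.3 Ft -1.1 Fr -2.4 rot [ 0.1 -0.6 -0.3]
[0, np.float64(-2.3), np.float64(-0.3)]
[0, np.float64(-2.2), np.float64(-0.4)]
[0, np.float64(-2.2), np.float64(-0.4)]
[0, np.float64(-2.2), np.float64(-0.5)]
```

Call:
apply_moves(plan=[[0, -2.5, -0.4, -0.2, 0, 0.5, 0], [0, -2.5, -0.5, -0.2, 0, 0, 0], [0, -2.4, -0.5, 0, 0, 0, 0], [0, -2.4, -0.6, 0, 0, 0, 0], [0, -2.4, -0.6, 0, 0, 0, 0], [0, -2.4, -0.7, 0, 0, 0, 0], [0, -2.4, -0.8, 0, 0, 0, 0], [0, -2.3, -0.9, 0, 0, 0, 0]])

```text
time_s: 7.43
position: [0.5353, -0.0954, 0.0884]
ee_rot: [0.001, 0.75, 0.661, 0.003]
wrist_force: [2.6, -2.5, -4.2]
opening: 0.0205
```

```bash
cat >> h.py <<'E'
def tang(a,L,d,n):
    for i in range(n):
        m=np.radians(a+d*(i+.5)); print(round(-L*np.sin(m),1),round(L*np.cos(m),1),end=" | ")
    print()
E
python3 - <<'E'
from h import *
a=ang(); tang(a,2.5,1.7,8)
E
```

```text
ang 113.5 r 65.0 z 88.4 Ft -1.4 Fr -3.4 rot [ 0.1 -0.3 -0.3]
-2.3 -1.0 | -2.2 -1.1 | -2.2 -1.2 | -2.2 -1.2 | -2.1 -1.3 | -2.1 -1.4 | -2.1 -1.4 | -2.0 -1.5 |
```

Call:
apply_moves(plan=[[0, -0.7, -0.3, 0, 0, 0, 0], [0, -0.7, -0.3, 0, 0, 0, 0], [0, -0.7, -0.3, 0, 0, 0, 0], [0, -0.7, -0.3, 0, 0, 0, 0], [0, -0.7, -0.3, 0, 0, 0, 0], [0, -0.7, -0.3, 0, 0, 0, 0], [0, -0.7, -0.4, 0, 0, 0, 0], [0, -0.7, -0.4, 0, 0, 0, 0]])

```text
time_s: 8.1
position: [0.5296, -0.0981, 0.0884]
ee_rot: [0.002, 0.75, 0.661, 0.003]
wrist_force: [3.1, -2.5, -2.8]
opening: 0.0201
```

```bash
python3 - <<'E'
from h import *
ds=np.load("pics/w1.npy"); ds[(ds<.1)|(ds>.4)]=np.nan; d=np.nanmedian(ds,0)
yy,xx=np.mgrid[0:400,0:640]; cx,cy=311.3,198.7; r=np.hypot(xx-cx,yy-cy)
inv=1/d
plate=(r>62)&(r<100)&(xx>200)&(xx<420)&(yy<250)&(yy>100)&np.isfinite(inv)
A=lambda m:np.c_[xx[m],yy[m],np.ones(m.sum())]
k=np.ones(plate.sum(),bool)
for _ in range(4):
    c=np.linalg.lstsq(A(plate)[k],inv[plate][k],rcond=None)[0]; res=(1/(A(plate)@c)-d[plate])*1e3; k=abs(res)<1
h=(1/(xx*c[0]+yy*c[1]+c[2])-d)*1e3
for a,b in [(0,1.6),(1.6,2.6),(3,5),(6,18),(8,20),(32,50),(62,80)]:
    q=h[(r>=a)&(r<b)&np.isfinite(h)]; q=q[abs(q)<5]; print(a,b,len(q),np.median(q).round(3),(q.std()/len(q)**.5).round(3))
np.set_printoptions(linewidth=200,suppress=True)
print(h[194:204,304:319].round(1))
E
```

```text
0 1.6 8 1.364 0.163
1.6 2.6 12 0.814 0.085
3 5 51 0.957 0.051
6 18 904 0.933 0.014
8 20 1057 0.93 0.013
32 50 4636 0.641 0.007
62 80 8031 0.001 0.005
[[ 1.7  0.6  1.3  0.9  0.7  1.4  1.4  1.   1.4  0.5  1.1  1.   0.6  0.7  1.6]
 [ 1.1  1.   1.   1.3  1.1  0.9  0.2  1.2  1.   1.2  1.5  0.9  1.9  0.1  0.4]
 [ 0.7 -0.   1.   1.6  1.2  0.   1.5  1.   1.5  0.8  1.1  0.3  1.2  1.2  0.9]
 [ 0.9  1.8  0.6  0.6  1.3  0.7  1.   0.6  0.4  1.3  1.   1.3  0.9  1.2  0.9]
 [ 0.3  1.1  1.   1.3  0.9  1.   1.1  1.8  0.9  1.2  1.1  1.5  1.   0.8  0.7]
 [ 0.7  0.7  0.2  0.3  1.5  0.6  1.9  1.6  0.8  0.3  1.   1.   1.2  1.9 -0. ]
 [ 2.1  1.4  1.1  0.8  1.   0.7  0.9  1.9  0.9  0.7  0.9  0.8  0.8  0.7  1.2]
 [ 0.7  1.   1.   0.9  0.4  0.7  0.7  0.8  0.8  1.1  1.   0.7  1.1  0.5  0.9]
 [ 1.2  0.8  0.5  0.6  1.   0.8  1.4  1.1  1.1  1.4  0.4  1.   1.1  1.2  1.3]
 [ 1.2  0.9  1.6  1.   0.7  0.7  0.8  0.7  0.1  0.7  0.2  0.9  1.2  0.9  0.5]]<stdin>:2: RuntimeWarning: All-NaN slice encountered
```

Call:
apply_moves(plan=[[0, -0.6, -0.4, 0, 0, 0, 0], [0, -0.6, -0.4, 0, 0, 0, 0], [0, -0.6, -0.4, 0, 0, 0, 0], [0, -0.6, -0.4, 0, 0, 0, 0], [0, -0.6, -0.4, 0, 0, 0, 0], [0, -0.6, -0.4, 0, 0, 0, 0], [0, -0.6, -0.4, 0, 0, 0, 0]])

```text
time_s: 8.68
position: [0.5254, -0.1006, 0.0884]
ee_rot: [0.002, 0.75, 0.661, 0.004]
wrist_force: [3.5, -2.3, -3.7]
opening: 0.0204
```

Depth shows the dark disc about 0.93 mm above the plate, with the tip about 0.4–0.6 mm above that at the start. So the lift began about 1.35–1.55 mm up, or 0.85–0.97 turn, which puts the stop near TCP angle 240–280°. I'll go on to about 210° at normal pace, then creep.

```bash
python3 - <<'E'
from h import *
a=ang(); rows(a,7,6); 
E
```

```text
ang 123.4 r 65.1 z 88.4 Ft -1.6 Fr -3.9 rot [ 0.1 -0.4 -0.2]
[0, np.float64(-6.3), np.float64(-4.8)]
[0, np.float64(-5.7), np.float64(-5.5)]
[0, np.float64(-5.0), np.float64(-6.2)]
[0, np.float64(-4.2), np.float64(-6.7)]
[0, np.float64(-3.4), np.float64(-7.2)]
[0, np.float64(-2.5), np.float64(-7.5)]
```

Call:
apply_moves(plan=[[0, -6.3, -4.8, 0, 0, 0, 0], [0, -5.7, -5.5, 0, 0, 0, 0], [0, -5, -6.2, 0, 0, 0, 0], [0, -4.2, -6.7, 0, 0, 0, 0], [0, -3.4, -7.2, 0, 0, 0, 0], [0, -2.5, -7.5, 0, 0, 0, 0]])

```text
time_s: 9.18
position: [0.4984, -0.1366, 0.0884]
ee_rot: [0.001, 0.748, 0.663, 0.007]
wrist_force: [5.5, 0.6, -5.5]
opening: 0.0204
```

```bash
python3 - <<'E'
from h import *
a=ang(); rows(a,6,6,1.5); 
E
```

```text
ang 163.7 r 65.5 z 88.4 Ft -2.2 Fr -5.1 rot [ 0.4 -0.7  0.1]
[0, np.float64(-1.8), np.float64(-6.6)]
[0, np.float64(-1.1), np.float64(-6.7)]
[0, np.float64(-0.4), np.float64(-6.8)]
[0, np.float64(0.3), np.float64(-6.8)]
[0, np.float64(1.0), np.float64(-6.7)]
[0, np.float64(1.7), np.float64(-6.6)]
```

Call:
apply_moves(plan=[[0, -1.3, -6.6, -0.3, -0.2, 0.4, 0], [0, -0.6, -6.7, -0.3, -0.2, 0.3, 0], [0, 0.1, -6.8, -0.3, 0, 0, 0], [0, 0.8, -6.8, 0, 0, 0, 0], [0, 1.5, -6.7, 0, 0, 0, 0], [0, 2.1, -6.6, 0, 0, 0, 0]])

```text
time_s: 9.68
position: [0.4992, -0.1767, 0.0882]
ee_rot: [-0.005, 0.748, 0.664, 0.001]
wrist_force: [0.9, 1.7, -0.9]
opening: 0.0206
```

```bash
python3 - <<'E'
from h import *
a=ang(); rows(a,3.2,4,0); tang(a+13,0.65,.6,7)
E
```

```text
ang -160.7 r 65.6 z 88.2 Ft -1.3 Fr -1.4 rot [0.5 0.3 0.1]
[0, np.float64(1.3), np.float64(-3.4)]
[0, np.float64(1.5), np.float64(-3.3)]
[0, np.float64(1.7), np.float64(-3.2)]
[0, np.float64(1.8), np.float64(-3.1)]
0.3 -0.5 | 0.4 -0.5 | 0.4 -0.5 | 0.4 -0.5 | 0.4 -0.5 | 0.4 -0.5 | 0.4 -0.5 |
```

Call:
apply_moves(plan=[[0, 1.3, -3.3, 0, 0, 0, 0], [0, 1.5, -3.3, 0, 0, 0, 0], [0, 1.6, -3.2, 0, 0, 0, 0]])

```text
time_s: 9.93
position: [0.5035, -0.1867, 0.088]
ee_rot: [-0.007, 0.748, 0.663, 0.001]
wrist_force: [-0.2, 5.8, 1.9]
opening: 0.0202
```

Call:
apply_moves(plan=[[0, 0.3, -0.6, 0, 0, 0, 0], [0, 0.3, -0.6, 0, 0, 0, 0], [0, 0.3, -0.6, 0, 0, 0, 0], [0, 0.3, -0.6, 0, 0, 0, 0], [0, 0.4, -0.6, 0, 0, 0, 0], [0, 0.4, -0.6, 0, 0, 0, 0], [0, 0.4, -0.6, 0, 0, 0, 0]])

```text
time_s: 10.52
position: [0.5036, -0.1866, 0.0879]
ee_rot: [-0.013, 0.747, 0.665, 0.001]
wrist_force: [-0.9, 5.2, 3.7]
opening: 0.0205
```

```bash
python3 - <<'E'
from h import *
ang()
E
```

```text
ang -151.3 r 65.7 z 87.9 Ft -5.0 Fr -1.7 rot [1.2 0.9 0.3]
```

Call:
apply_moves(plan=[[0, 0.6, -1, 0, 0, 0, 0], [0, 0.6, -1, 0, 0, 0, 0], [0, 0.6, -1, 0, 0, 0, 0]])

```text
time_s: 10.77
position: [0.5039, -0.1872, 0.0878]
ee_rot: [-0.016, 0.747, 0.665, 0.001]
wrist_force: [-2.7, 6.2, 5.2]
opening: 0.0203
```

```bash
python3 - <<'E'
from h import *
ang()
E
```

```text
ang -150.7 r 65.7 z 87.8 Ft -6.7 Fr -0.6 rot [1.4 1.1 0.3]
```

The force slope is about 2.6 N/mm, with the knob nearly still, which is the hard stop. Peak force was about 6.7 N. The unloaded stop angle is about -152.8°. Now three turns clockwise.

```bash
echo "-150.7" > cum.txt; cat >> h.py <<'E'
def cw(n=8,d=-12.):
    o=get_obs(); prev=float(open("cum.txt").read()); a=ang(o); cum=prev+((a-prev+180)%360-180); open("cum.txt","w").write(str(cum))
    print("cum %.1f  left %.1f"%(cum,cum-(-153.2-1080)))
    r=o["position"][:2]-C; r0=np.hypot(*r)*1e3; p=r/np.hypot(*r)*r0
    out=[]
    for i in range(1,n+1):
        m=np.radians(a+d*i); rr=r0+(65.4-r0)*min(1,i/3); q=rr*np.array([np.cos(m),np.sin(m)]); s=q-p; p=q; out.append([0,round(s[0],1),round(s[1],1),0,0,0,0])
    rv=(R.from_quat([.749,.663,0,0])*quat(o["ee_rot"]).inv()).as_rotvec(degrees=True)
    for i in (0,1):
        out[i][4:]=[round(x/2,1) for x in rv]; 
    out[0][3]=round(88.2-o["position"][2]*1e3,1)
    print([[float(x) for x in r] for r in out])
E
python3 -c "
from h import *
cw()"
```

```text
ang -150.7 r 65.7 z 87.8 Ft -6.7 Fr -0.6 rot [1.4 1.1 0.3]
cum -150.7  left 1082.5
[[0.0, -5.3, 12.6, 0.4, -0.7, -0.5, -0.2], [0.0, -2.6, 13.5, 0.0, -0.7, -0.5, -0.2], [0.0, 0.3, 13.7, 0.0, 0.0, 0.0, 0.0], [0.0, 3.0, 13.3, 0.0, 0.0, 0.0, 0.0], [0.0, 5.7, 12.4, 0.0, 0.0, 0.0, 0.0], [0.0, 8.2, 11.0, 0.0, 0.0, 0.0, 0.0], [0.0, 10.3, 9.0, 0.0, 0.0, 0.0, 0.0], [0.0, 11.9, 6.7, 0.0, 0.0, 0.0, 0.0]]
```

Call:
apply_moves(plan=[[0, -5.3, 12.6, 0.4, -0.7, -0.5, -0.2], [0, -2.6, 13.5, 0, -0.7, -0.5, -0.2], [0, 0.3, 13.7, 0, 0, 0, 0], [0, 3, 13.3, 0, 0, 0, 0], [0, 5.7, 12.4, 0, 0, 0, 0], [0, 8.2, 11, 0, 0, 0, 0], [0, 10.3, 9, 0, 0, 0, 0], [0, 11.9, 6.7, 0, 0, 0, 0]])

```text
time_s: 11.43
position: [0.5112, -0.1152, 0.0882]
ee_rot: [-0.006, 0.756, 0.654, -0.023]
wrist_force: [-14.3, 7.9, 16.7]
opening: 0.0203
```

```bash
python3 -c "
from h import *
cw()"
```

```text
ang 141.5 r 63.9 z 88.2 Ft 2.7 Fr 16.1 rot [-1.3  2.4 -1.4]
cum -218.5  left 1014.7
[[0.0, 9.1, 9.9, 0.0, 0.6, -1.2, 0.7], [0.0, 11.0, 7.9, 0.0, 0.6, -1.2, 0.7], [0.0, 12.5, 5.4, 0.0, 0.0, 0.0, 0.0], [0.0, 13.5, 2.3, 0.0, 0.0, 0.0, 0.0], [0.0, 13.7, -0.6, 0.0, 0.0, 0.0, 0.0], [0.0, 13.2, -3.4, 0.0, 0.0, 0.0, 0.0], [0.0, 12.2, -6.1, 0.0, 0.0, 0.0, 0.0], [0.0, 10.7, -8.5, 0.0, 0.0, 0.0, 0.0]]
```

```bash
sed -i 's/d=-12\.)/d=-10.)/' h.py; python3 -c "
from h import *
cw()"
```

```text
ang 141.5 r 63.9 z 88.2 Ft 2.7 Fr 16.1 rot [-1.3  2.4 -1.4]
cum -218.5  left 1014.7
[[0.0, 7.3, 8.5, 0.0, 0.6, -1.2, 0.7], [0.0, 8.8, 7.1, 0.0, 0.6, -1.2, 0.7], [0.0, 9.9, 5.5, 0.0, 0.0, 0.0, 0.0], [0.0, 10.9, 3.2, 0.0, 0.0, 0.0, 0.0], [0.0, 11.3, 1.3, 0.0, 0.0, 0.0, 0.0], [0.0, 11.4, -0.7, 0.0, 0.0, 0.0, 0.0], [0.0, 11.1, -2.7, 0.0, 0.0, 0.0, 0.0], [0.0, 10.5, -4.5, 0.0, 0.0, 0.0, 0.0]]
```

Call:
apply_moves(plan=[[0, 6.8, 8.9, 0, 0.6, -1.2, 0.7], [0, 8.5, 7.5, 0, 0.6, -1.2, 0.7], [0, 9.7, 5.8, 0, 0, 0, 0], [0, 10.8, 3.5, 0, 0, 0, 0], [0, 11.3, 1.5, 0, 0, 0, 0], [0, 11.4, -0.6, 0, 0, 0, 0], [0, 11.1, -2.6, 0, 0, 0, 0], [0, 10.5, -4.4, 0, 0, 0, 0]])

```text
time_s: 12.1
position: [0.5929, -0.0983, 0.0879]
ee_rot: [0.001, 0.749, 0.663, -0.004]
wrist_force: [-2.1, -0.2, 2.6]
opening: 0.0203
```

```bash
python3 -c "
from h import *
cw()"
```

```text
ang 60.8 r 65.0 z 87.9 Ft 1.8 Fr -1.2 rot [-0.4  0.3  0. ]
cum -299.2  left 934.0
[[0.0, 9.5, -6.3, 0.3, 0.2, -0.1, -0.0], [0.0, 8.2, -7.8, 0.0, 0.2, -0.1, -0.0], [0.0, 6.8, -9.2, 0.0, 0.0, 0.0, 0.0], [0.0, 5.0, -10.3, 0.0, 0.0, 0.0, 0.0], [0.0, 3.1, -11.0, 0.0, 0.0, 0.0, 0.0], [0.0, 1.1, -11.3, 0.0, 0.0, 0.0, 0.0], [0.0, -0.8, -11.4, 0.0, 0.0, 0.0, 0.0], [0.0, -2.8, -11.1, 0.0, 0.0, 0.0, 0.0]]
```

Tracking is excellent.

Call:
apply_moves(plan=[[0, 9.5, -6.3, 0.3, 0.2, -0.1, 0], [0, 8.2, -7.8, 0, 0.2, -0.1, 0], [0, 6.8, -9.2, 0, 0, 0, 0], [0, 5, -10.3, 0, 0, 0, 0], [0, 3.1, -11, 0, 0, 0, 0], [0, 1.1, -11.3, 0, 0, 0, 0], [0, -0.8, -11.4, 0, 0, 0, 0], [0, -2.8, -11.1, 0, 0, 0, 0]])

```text
time_s: 12.77
position: [0.6197, -0.1873, 0.0866]
ee_rot: [-0.004, 0.749, 0.662, -0.013]
wrist_force: [-7.0, 5.2, 7.7]
opening: 0.0202
```

```bash
python3 -c "
from h import *
cw()"
```

```text
ang -28.9 r 66.8 z 86.6 Ft 1.2 Fr -8.7 rot [-0.6  1.4 -0.1]
cum -388.9  left 844.3
[[0.0, -6.8, -9.4, 1.6, 0.3, -0.7, 0.0], [0.0, -8.3, -8.0, 0.0, 0.3, -0.7, 0.0], [0.0, -9.5, -6.4, 0.0, 0.0, 0.0, 0.0], [0.0, -10.2, -5.0, 0.0, 0.0, 0.0, 0.0], [0.0, -11.0, -3.2, 0.0, 0.0, 0.0, 0.0], [0.0, -11.3, -1.2, 0.0, 0.0, 0.0, 0.0], [0.0, -11.4, 0.8, 0.0, 0.0, 0.0, 0.0], [0.0, -11.1, 2.7, 0.0, 0.0, 0.0, 0.0]]
```

Call:
apply_moves(plan=[[0, -6.8, -9.4, 1, 0.3, -0.7, 0], [0, -8.3, -8, 0.6, 0.3, -0.7, 0], [0, -9.5, -6.4, 0, 0, 0, 0], [0, -10.2, -5, 0, 0, 0, 0], [0, -11, -3.2, 0, 0, 0, 0], [0, -11.3, -1.2, 0, 0, 0, 0], [0, -11.4, 0.8, 0, 0, 0, 0], [0, -11.1, 2.7, 0, 0, 0, 0]])

```text
time_s: 13.43
position: [0.5456, -0.2189, 0.0881]
ee_rot: [0.005, 0.749, 0.663, 0.004]
wrist_force: [1.6, 1.1, -0.6]
opening: 0.0205
```

```bash
python3 -c "
from h import *
cw()"
```

```text
ang -103.7 r 65.7 z 88.1 Ft 1.3 Fr -1.4 rot [-0.1 -0.8  0. ]
cum -463.7  left 769.5
[[0.0, -10.8, 3.8, 0.1, 0.0, 0.4, -0.0], [0.0, -10.0, 5.6, 0.0, 0.0, 0.4, -0.0], [0.0, -8.8, 7.2, 0.0, 0.0, 0.0, 0.0], [0.0, -7.5, 8.6, 0.0, 0.0, 0.0, 0.0], [0.0, -5.9, 9.7, 0.0, 0.0, 0.0, 0.0], [0.0, -4.1, 10.6, 0.0, 0.0, 0.0, 0.0], [0.0, -2.2, 11.2, 0.0, 0.0, 0.0, 0.0], [0.0, -0.3, 11.4, 0.0, 0.0, 0.0, 0.0]]
```

Call:
apply_moves(plan=[[0, -10.8, 3.8, 0, 0, 0.4, 0], [0, -10, 5.6, 0, 0, 0.4, 0], [0, -8.8, 7.2, 0, 0, 0, 0], [0, -7.5, 8.6, 0, 0, 0, 0], [0, -5.9, 9.7, 0, 0, 0, 0], [0, -4.1, 10.6, 0, 0, 0, 0], [0, -2.2, 11.2, 0, 0, 0, 0], [0, -0.3, 11.4, 0, 0, 0, 0]])

```text
time_s: 14.1
position: [0.4963, -0.1633, 0.0882]
ee_rot: [0.015, 0.752, 0.66, -0.004]
wrist_force: [-2.2, -1.2, 1.9]
opening: 0.0205
```

```bash
python3 -c "
from h import *
cw()"
```

```text
ang -172.8 r 65.5 z 88.2 Ft 1.0 Fr 2.4 rot [-1.6 -0.7 -0.5]
cum -532.8  left 700.4
[[0.0, -0.4, 11.4, -0.0, 0.8, 0.4, 0.2], [0.0, 1.6, 11.3, 0.0, 0.8, 0.4, 0.2], [0.0, 3.5, 10.9, 0.0, 0.0, 0.0, 0.0], [0.0, 5.3, 10.1, 0.0, 0.0, 0.0, 0.0], [0.0, 7.0, 9.0, 0.0, 0.0, 0.0, 0.0], [0.0, 8.4, 7.7, 0.0, 0.0, 0.0, 0.0], [0.0, 9.6, 6.1, 0.0, 0.0, 0.0, 0.0], [0.0, 10.6, 4.3, 0.0, 0.0, 0.0, 0.0]]
```

Call:
apply_moves(plan=[[0, -0.4, 11.4, 0, 0.8, 0.4, 0.2], [0, 1.6, 11.3, 0, 0.8, 0.4, 0.2], [0, 3.5, 10.9, 0, 0, 0, 0], [0, 5.3, 10.1, 0, 0, 0, 0], [0, 7, 9, 0, 0, 0, 0], [0, 8.4, 7.7, 0, 0, 0, 0], [0, 9.6, 6.1, 0, 0, 0, 0], [0, 10.6, 4.3, 0, 0, 0, 0]])

```text
time_s: 14.77
position: [0.5461, -0.0913, 0.0879]
ee_rot: [0.004, 0.75, 0.662, -0.003]
wrist_force: [0.1, -6.3, -1.0]
opening: 0.0206
```

```bash
python3 -c "
from h import *
cw()"
```

```text
ang 103.4 r 65.4 z 87.9 Ft 1.4 Fr -6.2 rot [-0.5 -0.  -0.1]
cum -616.6  left 616.6
[[0.0, 11.3, 1.6, 0.3, 0.3, 0.0, 0.1], [0.0, 11.4, -0.3, 0.0, 0.3, 0.0, 0.1], [0.0, 11.2, -2.3, 0.0, 0.0, 0.0, 0.0], [0.0, 10.6, -4.2, 0.0, 0.0, 0.0, 0.0], [0.0, 9.7, -6.0, 0.0, 0.0, 0.0, 0.0], [0.0, 8.5, -7.6, 0.0, 0.0, 0.0, 0.0], [0.0, 7.1, -8.9, 0.0, 0.0, 0.0, 0.0], [0.0, 5.4, -10.0, 0.0, 0.0, 0.0, 0.0]]
```

Call:
apply_moves(plan=[[0, 11.2, 1.1, 0.3, 0.3, 0, 0.1], [0, 11.3, -0.7, 0, 0.3, 0, 0.1], [0, 11.1, -2.6, 0, 0, 0, 0], [0, 10.6, -4.3, 0, 0, 0, 0], [0, 9.7, -6.1, 0, 0, 0, 0], [0, 8.4, -7.7, 0, 0, 0, 0], [0, 6.9, -9, 0, 0, 0, 0], [0, 5.2, -10.1, 0, 0, 0, 0]])

```text
time_s: 15.43
position: [0.6205, -0.1269, 0.0873]
ee_rot: [-0.009, 0.746, 0.666, -0.008]
wrist_force: [-5.0, 0.3, 4.0]
opening: 0.0201
```

```bash
python3 -c "
from h import *
cw()"
```

```text
ang 25.4 r 65.6 z 87.3 Ft 2.4 Fr -4.4 rot [0.2 1.4 0.5]
cum -694.6  left 538.6
[[0.0, 3.9, -10.7, 0.9, -0.1, -0.7, -0.2], [0.0, 2.0, -11.2, 0.0, -0.1, -0.7, -0.2], [0.0, 0.0, -11.4, 0.0, 0.0, 0.0, 0.0], [0.0, -1.9, -11.2, 0.0, 0.0, 0.0, 0.0], [0.0, -3.8, -10.7, 0.0, 0.0, 0.0, 0.0], [0.0, -5.6, -9.9, 0.0, 0.0, 0.0, 0.0], [0.0, -7.3, -8.8, 0.0, 0.0, 0.0, 0.0], [0.0, -8.7, -7.4, 0.0, 0.0, 0.0, 0.0]]
```

Call:
apply_moves(plan=[[0, 3.7, -10.7, 0.6, -0.1, -0.7, -0.2], [0, 1.8, -11.2, 0.3, -0.1, -0.7, -0.2], [0, 0, -11.4, 0, 0, 0, 0], [0, -1.9, -11.2, 0, 0, 0, 0], [0, -3.8, -10.7, 0, 0, 0, 0], [0, -5.6, -9.9, 0, 0, 0, 0], [0, -7.3, -8.8, 0, 0, 0, 0], [0, -8.7, -7.4, 0, 0, 0, 0]])

```text
time_s: 16.1
position: [0.6034, -0.2045, 0.0882]
ee_rot: [-0.002, 0.745, 0.667, 0.006]
wrist_force: [2.3, 1.0, -0.1]
opening: 0.0203
```

```bash
python3 -c "
from h import *
cw()"
```

```text
ang -49.5 r 65.1 z 88.2 Ft 2.4 Fr 0.7 rot [ 0.6 -0.4  0.6]
cum -769.5  left 463.7
[[0.0, -9.2, -6.7, -0.0, -0.3, 0.2, -0.3], [0.0, -10.2, -5.0, 0.0, -0.3, 0.2, -0.3], [0.0, -10.9, -3.1, 0.0, 0.0, 0.0, 0.0], [0.0, -11.3, -1.1, 0.0, 0.0, 0.0, 0.0], [0.0, -11.4, 0.9, 0.0, 0.0, 0.0, 0.0], [0.0, -11.0, 2.9, 0.0, 0.0, 0.0, 0.0], [0.0, -10.4, 4.7, 0.0, 0.0, 0.0, 0.0], [0.0, -9.4, 6.5, 0.0, 0.0, 0.0, 0.0]]
```

Call:
apply_moves(plan=[[0, -9.2, -6.7, 0, -0.3, 0.2, -0.3], [0, -10.2, -5, 0, -0.3, 0.2, -0.3], [0, -10.9, -3.1, 0, 0, 0, 0], [0, -11.3, -1.1, 0, 0, 0, 0], [0, -11.4, 0.9, 0, 0, 0, 0], [0, -11, 2.9, 0, 0, 0, 0], [0, -10.4, 4.7, 0, 0, 0, 0], [0, -9.4, 6.5, 0, 0, 0, 0]])

```text
time_s: 16.77
position: [0.5155, -0.2027, 0.088]
ee_rot: [-0.0, 0.75, 0.661, 0.007]
wrist_force: [4.1, 2.7, -2.3]
opening: 0.0205
```

```bash
python3 -c "
from h import *
cw()"
```

```text
ang -133.8 r 66.0 z 88.0 Ft 1.0 Fr -4.8 rot [ 0.6 -0.6 -0.3]
cum -853.8  left 379.4
[[0.0, -7.4, 8.8, 0.2, -0.3, 0.3, 0.1], [0.0, -5.8, 9.9, 0.0, -0.3, 0.3, 0.1], [0.0, -3.9, 10.7, 0.0, 0.0, 0.0, 0.0], [0.0, -2.2, 11.2, 0.0, 0.0, 0.0, 0.0], [0.0, -0.2, 11.4, 0.0, 0.0, 0.0, 0.0], [0.0, 1.7, 11.3, 0.0, 0.0, 0.0, 0.0], [0.0, 3.7, 10.8, 0.0, 0.0, 0.0, 0.0], [0.0, 5.5, 10.0, 0.0, 0.0, 0.0, 0.0]]
```

Call:
apply_moves(plan=[[0, -7.4, 8.8, 0, -0.3, 0.3, 0.1], [0, -5.8, 9.9, 0, -0.3, 0.3, 0.1], [0, -3.9, 10.7, 0, 0, 0, 0], [0, -2.2, 11.2, 0, 0, 0, 0], [0, -0.2, 11.4, 0, 0, 0, 0], [0, 1.7, 11.3, 0, 0, 0, 0], [0, 3.7, 10.8, 0, 0, 0, 0], [0, 5.5, 10, 0, 0, 0, 0]])

```text
time_s: 17.43
position: [0.5041, -0.123, 0.0881]
ee_rot: [0.009, 0.752, 0.659, 0.0]
wrist_force: [0.7, -2.3, -1.4]
opening: 0.0204
```

```bash
python3 -c "
from h import *
cw()"
```

```text
ang 150.7 r 65.5 z 88.1 Ft 1.6 Fr -1.7 rot [-0.8 -0.7 -0.6]
cum -929.3  left 303.9
[[0.0, 6.4, 9.4, 0.1, 0.4, 0.4, 0.3], [0.0, 8.0, 8.1, 0.0, 0.4, 0.4, 0.3], [0.0, 9.3, 6.6, 0.0, 0.0, 0.0, 0.0], [0.0, 10.3, 4.9, 0.0, 0.0, 0.0, 0.0], [0.0, 11.0, 3.1, 0.0, 0.0, 0.0, 0.0], [0.0, 11.3, 1.1, 0.0, 0.0, 0.0, 0.0], [0.0, 11.4, -0.9, 0.0, 0.0, 0.0, 0.0], [0.0, 11.0, -2.8, 0.0, 0.0, 0.0, 0.0]]
```

Call:
apply_moves(plan=[[0, 6.4, 9.4, 0, 0.4, 0.4, 0.3], [0, 8, 8.1, 0, 0.4, 0.4, 0.3], [0, 9.3, 6.6, 0, 0, 0, 0], [0, 10.3, 4.9, 0, 0, 0, 0], [0, 11, 3.1, 0, 0, 0, 0], [0, 11.3, 1.1, 0, 0, 0, 0], [0, 11.4, -0.9, 0, 0, 0, 0], [0, 11, -2.8, 0, 0, 0, 0]])

```text
time_s: 18.1
position: [0.5818, -0.093, 0.0876]
ee_rot: [-0.006, 0.749, 0.663, -0.008]
wrist_force: [-2.9, -2.1, 3.5]
opening: 0.0202
```

```bash
python3 -c "
from h import *
cw()"
```

```text
ang 71.6 r 65.3 z 87.6 Ft 2.1 Fr -2.9 rot [-0.1  1.1 -0. ]
cum -1008.4  left 224.8
[[0.0, 10.5, -4.5, 0.6, 0.1, -0.6, 0.0], [0.0, 9.5, -6.2, 0.0, 0.1, -0.6, 0.0], [0.0, 8.3, -7.8, 0.0, 0.0, 0.0, 0.0], [0.0, 6.8, -9.1, 0.0, 0.0, 0.0, 0.0], [0.0, 5.1, -10.2, 0.0, 0.0, 0.0, 0.0], [0.0, 3.3, -10.9, 0.0, 0.0, 0.0, 0.0], [0.0, 1.3, -11.3, 0.0, 0.0, 0.0, 0.0], [0.0, -0.7, -11.4, 0.0, 0.0, 0.0, 0.0]]
```

Call:
apply_moves(plan=[[0, 10.5, -4.5, 0.4, 0.1, -0.6, 0], [0, 9.5, -6.2, 0.2, 0.1, -0.6, 0], [0, 8.2, -7.8, 0, 0, 0, 0], [0, 6.7, -9.1, 0, 0, 0, 0], [0, 5, -10.2, 0, 0, 0, 0], [0, 3.2, -10.9, 0, 0, 0, 0], [0, 1.2, -11.3, 0, 0, 0, 0], [0, -0.8, -11.4, 0, 0, 0, 0]])

```text
time_s: 18.77
position: [0.6264, -0.1591, 0.0876]
ee_rot: [-0.011, 0.746, 0.666, -0.0]
wrist_force: [-1.6, 1.8, 3.1]
opening: 0.0203
```

```bash
python3 -c "
from h import *
cw()"
```

```text
ang -3.6 r 65.3 z 87.6 Ft 1.7 Fr -1.7 rot [0.9 0.8 0.5]
cum -1083.6  left 149.6
[[0.0, -1.7, -11.3, 0.6, -0.5, -0.4, -0.2], [0.0, -3.6, -10.8, 0.0, -0.5, -0.4, -0.2], [0.0, -5.4, -10.0, 0.0, 0.0, 0.0, 0.0], [0.0, -7.1, -8.9, 0.0, 0.0, 0.0, 0.0], [0.0, -8.5, -7.5, 0.0, 0.0, 0.0, 0.0], [0.0, -9.7, -5.9, 0.0, 0.0, 0.0, 0.0], [0.0, -10.6, -4.2, 0.0, 0.0, 0.0, 0.0], [0.0, -11.2, -2.3, 0.0, 0.0, 0.0, 0.0]]
```

Call:
apply_moves(plan=[[0, -1.7, -11.3, 0.4, -0.5, -0.4, -0.2], [0, -3.6, -10.8, 0.2, -0.5, -0.4, -0.2], [0, -5.4, -10, 0, 0, 0, 0], [0, -7.1, -8.9, 0, 0, 0, 0], [0, -8.5, -7.5, 0, 0, 0, 0], [0, -9.7, -5.9, 0, 0, 0, 0], [0, -10.6, -4.2, 0, 0, 0, 0], [0, -11.2, -2.3, 0, 0, 0, 0]])

```text
time_s: 19.43
position: [0.5661, -0.2209, 0.0877]
ee_rot: [-0.001, 0.748, 0.664, 0.004]
wrist_force: [1.5, 4.0, 1.9]
opening: 0.0203
```

```bash
python3 -c "
from h import *
cw(8,-8.)"
```

```text
ang -85.8 r 66.1 z 87.7 Ft 1.8 Fr -3.9 rot [ 0.4 -0.3  0.1]
cum -1165.8  left 67.4
[[0.0, -9.2, 0.2, 0.5, -0.2, 0.2, -0.1], [0.0, -9.1, 1.5, 0.0, -0.2, 0.2, -0.1], [0.0, -8.7, 2.7, 0.0, 0.0, 0.0, 0.0], [0.0, -8.4, 3.7, 0.0, 0.0, 0.0, 0.0], [0.0, -7.8, 4.8, 0.0, 0.0, 0.0, 0.0], [0.0, -7.0, 5.8, 0.0, 0.0, 0.0, 0.0], [0.0, -6.1, 6.8, 0.0, 0.0, 0.0, 0.0], [0.0, -5.1, 7.5, 0.0, 0.0, 0.0, 0.0]]
```

Call:
apply_moves(plan=[[0, -9.2, 0.2, 0.4, -0.2, 0.2, -0.1], [0, -9.1, 1.5, 0, -0.2, 0.2, -0.1], [0, -8.7, 2.7, 0, 0, 0, 0], [0, -8.4, 3.7, 0, 0, 0, 0], [0, -7.8, 4.8, 0, 0, 0, 0], [0, -7, 5.8, 0, 0, 0, 0], [0, -6.1, 6.8, 0, 0, 0, 0], [0, 0, 0, 0, 0, 0, 0]])

```text
time_s: 20.1
position: [0.5089, -0.1953, 0.088]
ee_rot: [0.007, 0.75, 0.661, 0.007]
wrist_force: [1.7, 2.8, -0.2]
opening: 0.0203
```

```bash
python3 -c "
from h import *
cw(4,-3.)"
```

```text
ang -142.4 r 66.0 z 88.0 Ft -1.1 Fr -3.1 rot [-0.  -1.1 -0.2]
cum -1222.4  left 10.8
[[0.0, -1.9, 2.9, 0.2, 0.0, 0.6, 0.1], [0.0, -1.7, 3.0, 0.0, 0.0, 0.6, 0.1], [0.0, -1.5, 3.1, 0.0, 0.0, 0.0, 0.0], [0.0, -1.6, 3.0, 0.0, 0.0, 0.0, 0.0]]
```

Call:
apply_moves(plan=[[0, -2.1, 3.3, 0, 0, 0.6, 0.1], [0, -1.9, 3.4, 0, 0, 0.5, 0.1], [0, -1.7, 3.5, 0, 0, 0, 0]])

```text
time_s: 20.35
position: [0.5043, -0.1878, 0.0883]
ee_rot: [0.004, 0.749, 0.662, -0.0]
wrist_force: [2.4, -0.4, -2.2]
opening: 0.0205
```

```bash
python3 -c "
from h import *
cw(2,-1.)"
```

```text
ang -150.1 r 65.7 z 88.3 Ft 1.6 Fr -1.9 rot [-0.3 -0.3 -0.1]
cum -1230.1  left 3.1
[[0.0, -0.5, 1.0, -0.1, 0.2, 0.1, 0.0], [0.0, -0.5, 1.0, 0.0, 0.2, 0.1, 0.0]]
```

Call:
apply_moves(plan=[[0, -0.8, 1.6, 0, 0.2, 0.1, 0], [0, -0.8, 1.6, 0, 0, 0, 0]])

```text
time_s: 20.52
position: [0.5031, -0.1857, 0.0883]
ee_rot: [0.003, 0.749, 0.662, -0.0]
wrist_force: [2.7, 0.1, -2.0]
opening: 0.0207
```

```bash
python3 -c "
from h import *
cw(2,-1.)"
```

```text
ang -152.1 r 65.7 z 88.3 Ft 1.2 Fr -2.5 rot [-0.2 -0.2 -0.1]
cum -1232.1  left 1.1
[[0.0, -0.4, 1.1, -0.1, 0.1, 0.1, 0.1], [0.0, -0.4, 1.1, 0.0, 0.1, 0.1, 0.1]]
```

Call:
apply_moves(plan=[[0, -0.5, 1.1, 0, 0, 0, 0], [1, 0, 0, 0, 0, 0, 0], [1, 0, 0, 0, 0, 0, 0], [1, 0, 0, 0, 0, 0, 0], [1, 0, 0, 0, 0, 0, 0], [1, 0, 0, 0, 0, 0, 0], [1, 0, 0, 0, 0, 0, 0]])

```text
time_s: 21.1
position: [0.4968, -0.1863, 0.0871]
ee_rot: [-0.001, 0.75, 0.661, -0.004]
wrist_force: [-0.0, 0.4, -0.5]
opening: 0.085
```

Call:
apply_moves(plan=[[1, 0, 0, 20, 0, 0, 0], [1, 0, 0, 35, 0, 0, 0], [1, 0, 0, 25, 0, 0, 0], [1, 0, 0, 0, 0, 0, 0]])

```text
time_s: 21.43
position: [0.4927, -0.1858, 0.1674]
ee_rot: [-0.005, 0.751, 0.66, -0.007]
wrist_force: [1.0, 0.2, 1.4]
opening: 0.0852
```

```bash
python3 - <<'E'
from h import *
ang()
p,d=snapshot("wrist"); o=get_obs(); q,_=snapshot("top")
cv2.imwrite("pics/w5.png",p); 
for n,x in dict(knob=[C[0]+.065*np.cos(np.radians(-152.8)),C[1]+.065*np.sin(np.radians(-152.8)),.105],hub=[*C,.058]).items(): print(n,wproj(x,o))
E
```

```text
ang -155.8 r 75.1 z 167.4 Ft 0.2 Fr -1.0 rot [-0.1  1.  -0.4]
knob (array([334.80428416, 209.30691839]), np.float64(0.22272283258622882))
hub (array([404.08229801, 143.17399791]), np.float64(0.2555718996732466))
```

View pics/w5.png

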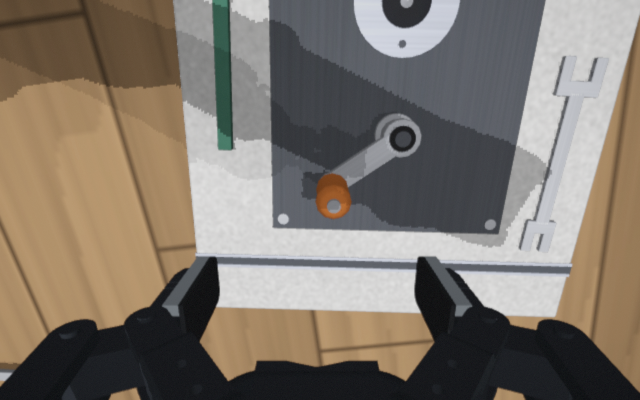

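Knob top at (333,206) and hub at (402,137) are within a few pixels of the -152.8° prediction. The bystanders are untouched. I'll now go to the lock lever with fingers shut.

Call:
apply_moves(plan=[[0, 7, 34, 0, 0, 0, 0], [0, 7, 34, 0, 0, 0, 0], [0, 7, 34, 0, 0, 0, 0], [0, 7, 34, 0, 0, 0, 0], [0, 7, 34, 0, 0, 0, 0], [0, 6, 32, 0, 0, 0, 0], [0, 0, 0, -15, 0, 0, 0], [0, 0, 0, 0, 0, 0, 0]])

```text
time_s: 22.2
position: [0.5216, 0.0248, 0.137]
ee_rot: [-0.013, 0.754, 0.657, -0.017]
wrist_force: [-0.3, -0.5, -0.8]
opening: -0.0002
```

```bash
python3 - <<'E'
from h import *
o=get_obs(); rv=(R.from_quat([.749,.663,0,0])*quat(o["ee_rot"]).inv()).as_rotvec(degrees=True)
print(o["position"].round(4),rv.round(1),o["opening"])
import json
# crank angle check from w5 (pose then)
o5=dict(position=np.array([.4927,-.1858,.1674]),ee_rot=np.array([-.005,.751,.66,-.007])); o5["ee_rot"]/=np.linalg.norm(o5["ee_rot"])
k=wray(333,206,.105,o5);h=wray(402.5,138,.058,o5); e=k-h; print(k,h,np.hypot(*e[:2]),np.degrees(np.arctan2(e[1],e[0])))
p,d=snapshot("wrist"); cv2.imwrite("pics/w6.png",p)
print("piv",wproj([.5893,.0394,.053],o),"end",wproj([.518,.0492,.062],o))
E
```

```text
[0.5216 0.0248 0.137 ] [ 0.2 -2.5  0.9] -0.0002248122733967639
[ 0.50334528 -0.18337265  0.105     ] [ 0.56166734 -0.15177035  0.058     ] 0.06633376250759188 -151.5485775461981
piv (array([413.92752449, 169.79890204]), np.float64(0.23595756765835685)) end (array([310.70197223, 171.84950782]), np.float64(0.23029564212476505))
```

View pics/w6.png

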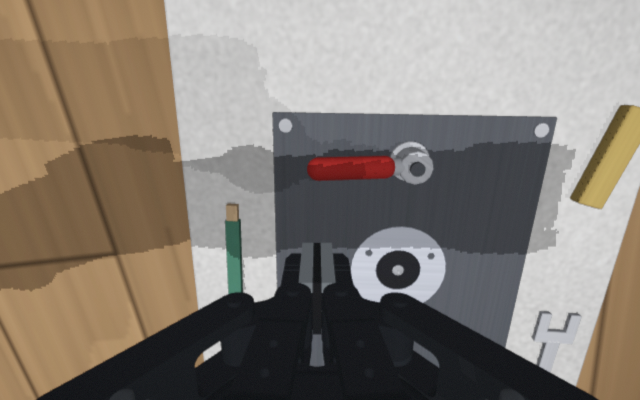

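Pivot at (415,167) and handle end at (310,169) match the estimates to about 3 px. The shut fingers are on the cutter side of the handle. I'll lower beside it.

Call:
apply_moves(plan=[[0, 8, -4, -3, 0.2, -1.3, 0.5], [0, 6, -2, -20, 0, -1.2, 0.4], [0, 0, 0, -25, 0, 0, 0], [0, 0, 0, -20, 0, 0, 0], [0, 0, 0, -5, 0, 0, 0], [0, 0, 0, 0, 0, 0, 0]])

```text
time_s: 22.75
position: [0.5365, 0.0135, 0.0632]
ee_rot: [0.001, 0.751, 0.66, 0.002]
wrist_force: [-0.1, -0.5, -0.4]
opening: 0.0001
```

```bash
cat >> h.py <<'E'
PV=np.array([589.3,39.4])
def lev(n=8,d=-6.5,off=19.,trail=0.):
    o=get_obs(); p=o["position"][:2]*1e3; e=p-PV; psi=np.degrees(np.arctan2(e[1],e[0])); phi=psi-np.degrees(np.arctan2(off,52)); 
    X=quat(o["ee_rot"]).as_matrix(); yaw=np.degrees(np.arctan2(X[1,0],X[0,0])); u=e/np.hypot(*e); F=o["wrist_force"]; t=np.array([u[1],-u[0]])
    print("r %.1f lever~%.1f lock~%.2f yaw %.1f (want %.1f) z %.1f Ft %.1f Fr %.1f Fz %.1f"%(np.hypot(*e),phi,np.radians(171.7-phi),yaw,phi-90,o["position"][2]*1e3,F[:2]@t,F[:2]@u,F[2]))
    des=R.from_euler("z",yaw,degrees=True)*R.from_matrix(np.diag([1,-1,-1.]))
    rv=(des*quat(o["ee_rot"]).inv()).as_rotvec(degrees=True); rr=np.hypot(*e); dy=(phi-90+n*d-yaw)/n; out=[]; q0=p
    for i in range(1,n+1):
        a=np.radians(psi+d*i); r=rr+(np.hypot(52,off)-rr)*min(1,i/3); q=PV+r*np.array([np.cos(a),np.sin(a)]); s=q-q0; q0=q
        out.append([0,round(float(s[0]),1),round(float(s[1]),1),0,0,0,round(float(np.clip(dy,-7.1,7.1)),1)])
    for i in (0,1): out[i][4]=round(rv[0]/2,1); out[i][5]=round(rv[1]/2,1)
    out[0][3]=round(62-o["position"][2]*1e3,1); print([[float(x) for x in r] for r in out])
E
python3 -c "
from h import *
lev()"
```

```text
r 58.8 lever~-173.9 lock~6.03 yaw 82.6 (want -263.9) z 63.2 Ft -0.4 Fr 0.2 Fz -0.4
[[0.0, -1.5, 6.5, -1.2, -0.0, 0.1, -7.1], [0.0, -0.7, 6.5, 0.0, -0.0, 0.1, -7.1], [0.0, 0.0, 6.4, 0.0, 0.0, 0.0, -7.1], [0.0, -0.4, 6.3, 0.0, 0.0, 0.0, -7.1], [0.0, 0.3, 6.3, 0.0, 0.0, 0.0, -7.1], [0.0, 1.0, 6.2, 0.0, 0.0, 0.0, -7.1], [0.0, 1.7, 6.0, 0.0, 0.0, 0.0, -7.1], [0.0, 2.4, 5.8, 0.0, 0.0, 0.0, -7.1]]
```

Call:
apply_moves(plan=[[0, -1.5, 6.5, -1.2, 0, 0, 0], [0, -0.7, 6.5, 0, 0, 0, 0], [0, 0, 6.4, 0, 0, 0, -6], [0, -0.4, 6.3, 0, 0, 0, -6.5], [0, 0.3, 6.3, 0, 0, 0, -6.5], [0, 1, 6.2, 0, 0, 0, -6.5]])

```text
time_s: 23.25
position: [0.5383, 0.0517, 0.0683]
ee_rot: [0.003, 0.884, 0.467, 0.005]
wrist_force: [1.1, 0.4, 0.3]
opening: 0.0001
```

```bash
python3 -c "
from h import *
lev()"
```

```text
r 52.5 lever~146.4 lock~0.44 yaw 55.7 (want 56.4) z 68.3 Ft 0.7 Fr -1.0 Fz 0.3
[[0.0, 0.8, 6.0, -6.3, 0.0, 0.3, -6.4], [0.0, 1.5, 6.0, 0.0, 0.0, 0.3, -6.4], [0.0, 2.3, 5.9, 0.0, 0.0, 0.0, -6.4], [0.0, 3.7, 5.1, 0.0, 0.0, 0.0, -6.4], [0.0, 4.3, 4.6, 0.0, 0.0, 0.0, -6.4], [0.0, 4.8, 4.1, 0.0, 0.0, 0.0, -6.4], [0.0, 5.2, 3.5, 0.0, 0.0, 0.0, -6.4], [0.0, 5.6, 2.9, 0.0, 0.0, 0.0, -6.4]]
```

```bash
python3 - <<'E'
from h import *
o=get_obs(); p,d=snapshot("wrist"); q,_=snapshot("top"); s,_=snapshot("scene")
cv2.imwrite("pics/w7.png",np.vstack([cv2.resize(p,(640,400))[60:400],cv2.resize(s[100:230,150:470],(640,260),interpolation=cv2.INTER_CUBIC)]))
print(wproj([.5893,.0394,.053],o))
E
```

```text
(array([410.37305149, 208.70423176]), np.float64(0.1755212457357196))
```

View pics/w7.png

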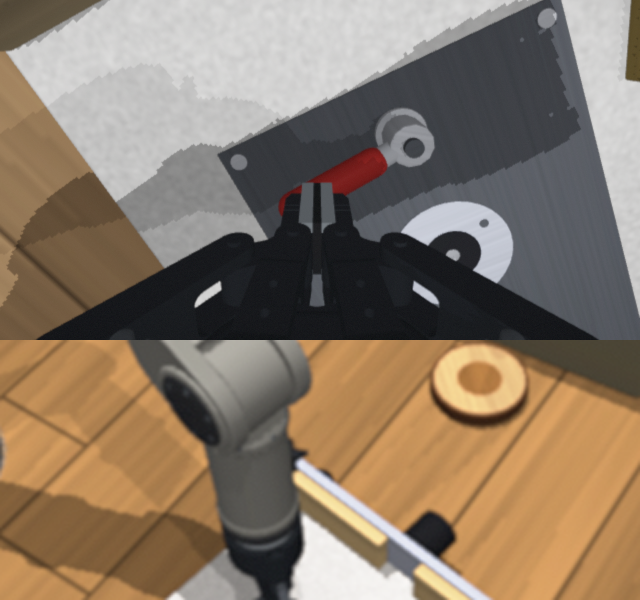

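```bash
python3 - <<'E'
from h import *
o=get_obs()
X=quat(o["ee_rot"]).as_matrix()
for a in [(291,260),(385-4,220),(413,207)]:
    q=wray(*a,.06,o); e=q[:2]-PV/1e3; print(q.round(4),np.hypot(*e).round(4),np.degrees(np.arctan2(e[1],e[0])).round(1))
for s in (-11,0,11):
    tip=o["position"]+X@np.array([s/1e3,0,.022]); print("tip",tip.round(4),wproj(tip,o)[0].round(0))
d=snapshot("wrist")[1]; W=wmap(d,o)
for u,v in [(300,250),(335,250),(308,245),(317,243),(345,240),(360,232)]: print(u,v,W[v,u].round(4))
E
```

```text
[0.5235 0.0536 0.06  ] 0.0674 167.8
[0.5737 0.0466 0.06  ] 0.0171 155.3
[0.5905 0.0436 0.06  ] 0.0044 74.3
tip [0.5325 0.0428 0.0458] [317. 254.]
tip [0.5386 0.0519 0.0459] [317. 237.]
tip [0.5447 0.0611 0.0459] [317. 218.]
300 250 [0.5318 0.0572 0.0641]
335 250 [0.5468 0.0481 0.0656]
308 245 [0.5418 0.0643 0.0826]
317 243 [0.5448 0.0616 0.0792]
345 240 [0.5535 0.0492 0.064 ]
360 232 [0.5617 0.0477 0.0618]
```

```bash
python3 - <<'E'
from h import *
o=get_obs(); ds=np.array([snapshot("wrist")[1] for _ in range(3)]); d=np.median(ds,0); W=wmap(d,o)
T=quat(o["ee_rot"]).inv().apply((W-o["position"]).reshape(-1,3)).reshape(W.shape)*1e3
np.set_printoptions(suppress=True,linewidth=200)
for u in (306,328):
    for v in range(225,300,6): print(u,v,"tool",T[v,u].round(1),"world",W[v,u].round(4))
print(o["position"],o["wrist_force"])
E
```

```text
306 225 tool [-0.4 -6.5 40. ] world [0.5329 0.0541 0.0276]
306 231 tool [-4.6 -6.5 40.5] world [0.5305 0.0507 0.0271]
306 237 tool [-8.5 -6.5 40.4] world [0.5283 0.0475 0.0272]
306 243 tool [ 11.9  -4.8 -11.7] world [0.5405 0.0635 0.0794]
306 249 tool [ 11.7  -4.6 -17.5] world [0.5405 0.0633 0.0852]
306 255 tool [ 11.7  -4.4 -23. ] world [0.5406 0.0632 0.0907]
306 261 tool [ 11.8  -4.3 -28.5] world [0.5407 0.0632 0.0961]
306 267 tool [ 12.4  -4.1 -34.4] world [0.5412 0.0637 0.1021]
306 273 tool [ 12.   -4.  -38.3] world [0.541  0.0633 0.106 ]
306 279 tool [ 11.8  -3.9 -42.1] world [0.5409 0.063  0.1098]
306 285 tool [ 11.1  -3.8 -45. ] world [0.5406 0.0624 0.1127]
306 291 tool [ 12.9  -3.6 -51.5] world [0.5417 0.0638 0.1192]
306 297 tool [ 12.7  -3.5 -54.6] world [0.5416 0.0635 0.1223]
328 225 tool [-0.4  6.9 39.8] world [0.544  0.0468 0.028 ]
328 231 tool [9.5 5.7 7.4] world [0.5482 0.0557 0.0604]
328 237 tool [7.8 5.6 3.8] world [0.5471 0.0544 0.064 ]
328 243 tool [ 11.8   5.1 -11.6] world [0.5487 0.058  0.0794]
328 249 tool [ 11.8   4.9 -17.6] world [0.5484 0.0581 0.0854]
328 255 tool [ 11.6   4.7 -22.9] world [0.5482 0.058  0.0907]
328 261 tool [ 11.7   4.6 -28.3] world [0.548  0.0582 0.0961]
328 267 tool [ 12.    4.4 -33.7] world [0.548  0.0586 0.1015]
328 273 tool [ 11.5   4.3 -37.3] world [0.5476 0.0582 0.1051]
328 279 tool [ 11.9   4.1 -42.3] world [0.5476 0.0587 0.1101]
328 285 tool [ 12.8   3.9 -47.6] world [0.5479 0.0595 0.1154]
328 291 tool [ 12.6   3.8 -51. ] world [0.5476 0.0594 0.1188]
328 297 tool [ 12.9   3.7 -55. ] world [0.5477 0.0598 0.1228]
[0.53802067 0.05098456 0.06768652] [-0.37946987 -0.00578737  0.56659546]
```

Vision settles it: the shut fingers end about 11 mm behind the reported TCP, not 22 mm ahead of it. So they passed over the handle at 79 mm without touching. That also explains the 20 mm grip opening on the knob's top. I'll back off and go about 33 mm lower.

Call:
apply_moves(plan=[[0, -1, -10, 0, 0, 0, 6.5], [0, -1, -10, 0, 0, 0, 6.5], [0, -1, -9, 0, 0, 0, 6.5], [0, 0, -7, 0, 0, 0, 6.5], [0, 0, 0, 0, 0, 0, 0]])

```text
time_s: 24.02
position: [0.534, 0.0106, 0.0675]
ee_rot: [0.002, 0.746, 0.666, 0.004]
wrist_force: [0.0, 0.5, 0.8]
opening: -0.0002
```

```bash
python3 - <<'E'
import workcell; print(getattr(workcell,"finger_overhang",None),[x for x in dir(workcell) if not x.startswith("_")])
from h import *
lev()
E
```

```text
0.022 ['PlanningError', 'camera_info', 'close_job', 'finger_overhang', 'get_obs', 'snapshot']
r 62.4 lever~-172.6 lock~6.01 yaw 83.5 (want -262.6) z 67.5 Ft 0.4 Fr -0.2 Fz 0.8
[[0.0, -0.7, 7.3, -5.5, -0.1, 0.3, -7.1], [0.0, 0.2, 7.1, 0.0, -0.1, 0.3, -7.1], [0.0, 1.0, 6.7, 0.0, 0.0, 0.0, -7.1], [0.0, -0.5, 6.3, 0.0, 0.0, 0.0, -7.1], [0.0, 0.2, 6.3, 0.0, 0.0, 0.0, -7.1], [0.0, 0.9, 6.2, 0.0, 0.0, 0.0, -7.1], [0.0, 1.6, 6.1, 0.0, 0.0, 0.0, -7.1], [0.0, 2.3, 5.8, 0.0, 0.0, 0.0, -7.1]]
```

Call:
apply_moves(plan=[[0, 0, 0, -6, 0, 0, 0], [0, 0, 0, -5, 0, 0, 0], [0, 0, 0, -3, 0, 0, 0], [0, 0, 0, 0, 0, 0, 0]])

```text
time_s: 24.35
position: [0.5338, 0.0103, 0.0521]
ee_rot: [0.002, 0.749, 0.662, 0.005]
wrist_force: [0.1, 0.8, -0.5]
opening: -0.0004
```

Call:
apply_moves(plan=[[0, 0, 0, -1.5, 0, 0, 0], [0, 0, 0, -1.5, 0, 0, 0], [0, 0, 0, -1.5, 0, 0, 0]])

```text
time_s: 24.6
position: [0.5336, 0.0119, 0.0466]
ee_rot: [0.002, 0.749, 0.663, 0.004]
wrist_force: [0.8, 0.0, 0.1]
opening: 0.0006
```

No plate contact at 46.6 mm, so the fingers are indeed short. Down to about 31 mm.

Call:
apply_moves(plan=[[0, 0, 0, -4, 0, 0, 0], [0, 0, 0, -4, 0, 0, 0], [0, 0, 0, -4, 0, 0, 0], [0, 0, 0, -2, 0, 0, 0], [0, 0, 0, 0, 0, 0, 0]])

```text
time_s: 25.02
position: [0.5334, 0.0129, 0.0306]
ee_rot: [0.001, 0.748, 0.663, 0.004]
wrist_force: [-0.4, 0.8, -0.0]
opening: 0.0
```

```bash
sed -i 's/round(62-o/round(31-o/' h.py; python3 -c "
from h import *
lev(8,-7)"
```

```text
r 61.9 lever~-174.7 lock~6.05 yaw 83.1 (want -264.7) z 30.6 Ft 0.8 Fr 0.0 Fz -0.0
[[0.0, -0.8, 7.7, 0.4, -0.1, 0.2, -7.1], [0.0, 0.3, 7.5, 0.0, -0.1, 0.2, -7.1], [0.0, 1.2, 7.1, 0.0, 0.0, 0.0, -7.1], [0.0, -0.1, 6.8, 0.0, 0.0, 0.0, -7.1], [0.0, 0.7, 6.7, 0.0, 0.0, 0.0, -7.1], [0.0, 1.5, 6.6, 0.0, 0.0, 0.0, -7.1], [0.0, 2.3, 6.3, 0.0, 0.0, 0.0, -7.1], [0.0, 3.1, 6.0, 0.0, 0.0, 0.0, -7.1]]
```

Call:
apply_moves(plan=[[0, -0.8, 7.7, 0, 0, 0, 0], [0, 0.3, 7.5, 0, 0, 0, 0], [0, 0.8, 7.1, 0, 0, 0, -4], [0, 0.2, 6.8, 0, 0, 0, -4.5], [0, 0.7, 6.7, 0, 0, 0, -4.5], [0, 1.5, 6.6, 0, 0, 0, -4.5]])

```text
time_s: 25.52
position: [0.5332, 0.0492, 0.0306]
ee_rot: [0.004, 0.846, 0.533, -0.002]
wrist_force: [-1.2, -4.6, 1.1]
opening: 0.0001
```

```bash
python3 -c "
from h import *
lev(8,-7)"
```

```text
r 57.0 lever~150.1 lock~0.38 yaw 64.5 (want 60.1) z 30.6 Ft -4.7 Fr 0.4 Fz 1.1
[[0.0, 2.1, 6.6, 0.4, 0.3, 0.1, -7.1], [0.0, 2.9, 6.2, 0.0, 0.3, 0.1, -7.1], [0.0, 3.6, 5.8, 0.0, 0.0, 0.0, -7.1], [0.0, 3.8, 5.6, 0.0, 0.0, 0.0, -7.1], [0.0, 4.5, 5.1, 0.0, 0.0, 0.0, -7.1], [0.0, 5.1, 4.5, 0.0, 0.0, 0.0, -7.1], [0.0, 5.6, 3.8, 0.0, 0.0, 0.0, -7.1], [0.0, 6.0, 3.1, 0.0, 0.0, 0.0, -7.1]]
```

Contact is at 4.7 N, as expected for the lever. I'll continue.

Call:
apply_moves(plan=[[0, 2.1, 6.6, 0, 0.3, 0.1, -4.5], [0, 2.9, 6.2, 0, 0.3, 0.1, -4.5], [0, 3.6, 5.8, 0, 0, 0, -4.5], [0, 3.8, 5.6, 0, 0, 0, -4.5], [0, 4.5, 5.1, 0, 0, 0, -4.5], [0, 5.1, 4.5, 0, 0, 0, -4.5]])

```text
time_s: 26.02
position: [0.5459, 0.077, 0.0306]
ee_rot: [-0.0, 0.951, 0.308, -0.012]
wrist_force: [-4.6, -1.7, 3.4]
opening: -0.0004
```

```bash
python3 -c "
from h import *
lev(6,-5)"
```

```text
r 57.4 lever~119.0 lock~0.92 yaw 35.9 (want 29.0) z 30.6 Ft -4.3 Fr 2.3 Fz 3.4
[[0.0, 3.9, 3.2, 0.4, 0.2, -0.7, -6.1], [0.0, 4.1, 2.8, 0.0, 0.2, -0.7, -6.1], [0.0, 4.3, 2.4, 0.0, 0.0, 0.0, -6.1], [0.0, 4.1, 2.5, 0.0, 0.0, 0.0, -6.1], [0.0, 4.3, 2.2, 0.0, 0.0, 0.0, -6.1], [0.0, 4.5, 1.8, 0.0, 0.0, 0.0, -6.1]]
```

Call:
apply_moves(plan=[[0, 3.9, 3.2, 0, 0.2, -0.7, -3], [0, 4.1, 2.8, 0, 0.2, -0.7, -3], [0, 4.3, 2.4, 0, 0, 0, -2], [0, 4.3, 2.3, 0, 0, 0, -2], [0, 4.5, 2, 0, 0, 0, -2], [0, 4.6, 1.6, 0, 0, 0, -2]])

```text
time_s: 26.52
position: [0.5612, 0.0888, 0.0304]
ee_rot: [0.0, 0.983, 0.183, -0.011]
wrist_force: [-5.0, -2.0, 4.4]
opening: -0.0005
```

```bash
python3 -c "
from h import *
lev(4,-3)"
```

```text
r 56.9 lever~99.6 lock~1.26 yaw 21.1 (want 9.6) z 30.4 Ft -5.3 Fr 0.8 Fz 4.4
[[0.0, 2.9, 1.0, 0.6, 0.1, -0.6, -5.9], [0.0, 2.9, 0.8, 0.0, 0.1, -0.6, -5.9], [0.0, 2.9, 0.6, 0.0, 0.0, 0.0, -5.9], [0.0, 2.7, 1.0, 0.0, 0.0, 0.0, -5.9]]
```

Call:
apply_moves(plan=[[0, 3.4, 1.2, 0, 0.1, -0.6, -2], [0, 3.5, 1, 0, 0.1, -0.6, -2], [0, 3.6, 0.8, 0, 0, 0, -2], [0, 3.6, 0.6, 0, 0, 0, 0]])

```text
time_s: 26.85
position: [0.566, 0.0917, 0.03]
ee_rot: [0.0, 0.992, 0.128, -0.011]
wrist_force: [-5.9, -2.1, 3.5]
opening: 0.0003
```

```bash
python3 -c "
from h import *
lev(4,-3)"
```

```text
r 57.3 lever~93.9 lock~1.36 yaw 14.7 (want 3.9) z 30.0 Ft -6.2 Fr 0.5 Fz 3.5
[[0.0, 3.0, 0.6, 1.0, 0.1, -0.6, -5.7], [0.0, 3.0, 0.4, 0.0, 0.1, -0.6, -5.7], [0.0, 3.0, 0.2, 0.0, 0.0, 0.0, -5.7], [0.0, 2.8, 0.7, 0.0, 0.0, 0.0, -5.7]]
```

Moving less per row as the clamp bites, so I'll take larger steps.

Call:
apply_moves(plan=[[0, 5, 0.6, 0, 0, -0.5, -1], [0, 5, 0.4, 0, 0, -0.5, -1], [0, 5, 0.3, 0, 0, 0, -1], [0, 5, 0.2, 0, 0, 0, 0]])

```text
time_s: 27.18
position: [0.5722, 0.0936, 0.0292]
ee_rot: [-0.0, 0.995, 0.101, -0.017]
wrist_force: [-7.8, -2.4, 5.9]
opening: 0.0002
```

```bash
python3 -c "
from h import *
lev(4,-3)"
```

```text
r 56.8 lever~87.4 lock~1.47 yaw 11.6 (want -2.6) z 29.2 Ft -8.2 Fr 0.1 Fz 5.9
[[0.0, 3.0, 0.4, 1.8, 0.1, -1.0, -6.5], [0.0, 3.0, 0.2, 0.0, 0.1, -1.0, -6.5], [0.0, 2.9, 0.0, 0.0, 0.0, 0.0, -6.5], [0.0, 2.9, 0.4, 0.0, 0.0, 0.0, -6.5]]
```

Call:
apply_moves(plan=[[0, 6, 0.2, 0.5, 0, -1, 0], [0, 6, 0, 0.5, 0, -1, 0], [0, 6, -0.2, 0, 0, 0, 0], [0, 6, -0.2, 0, 0, 0, 0]])

```text
time_s: 27.52
position: [0.574, 0.0938, 0.0279]
ee_rot: [-0.001, 0.995, 0.101, -0.023]
wrist_force: [-13.2, -1.7, 11.8]
opening: 0.0002
```

```bash
python3 -c "
from h import *
lev(4,-3)"
```

```text
r 56.5 lever~85.6 lock~1.50 yaw 11.6 (want -4.4) z 27.9 Ft -13.1 Fr 1.9 Fz 11.8
[[0.0, 3.0, 0.3, 3.1, 0.1, -1.3, -7.0], [0.0, 3.0, 0.2, 0.0, 0.1, -1.3, -7.0], [0.0, 2.9, 0.0, 0.0, 0.0, 0.0, -7.0], [0.0, 2.9, 0.3, 0.0, 0.0, 0.0, -7.0]]
```

Call:
apply_moves(plan=[[0, 6, 0, 1.5, 0, -1.3, 0], [0, 7, 0, 1, 0, -1.3, 0], [0, 7, -0.2, 0.5, 0, 0, 0], [0, 7, -0.2, 0, 0, 0, 0]])

```text
time_s: 27.85
position: [0.5737, 0.094, 0.0274]
ee_rot: [-0.003, 0.994, 0.101, -0.03]
wrist_force: [-14.2, -1.7, 13.7]
opening: 0.0
```

```bash
python3 -c "
from h import *
lev(4,-3)"
```

```text
r 56.8 lever~85.9 lock~1.50 yaw 11.6 (want -4.1) z 27.4 Ft -14.1 Fr 2.2 Fz 13.7
[[0.0, 3.0, 0.3, 3.6, 0.0, -1.7, -6.9], [0.0, 3.0, 0.1, 0.0, 0.0, -1.7, -6.9], [0.0, 2.9, -0.0, 0.0, 0.0, 0.0, -6.9], [0.0, 2.9, 0.3, 0.0, 0.0, 0.0, -6.9]]
```

It is stalled at about 1.50 rad with 14 N, which is the end stop. I'll back off and look.

Call:
apply_moves(plan=[[0, -12, -1, 0, 0, -1, 0], [0, -12, -1, 3, 0, -1, 0], [0, -5, 0, 25, 0, -1, 0], [0, -15, 0, 35, 0, 0, 0], [0, -30, 0, 25, 0, 0, 0], [0, -30, 0, 20, 0, 0, 0], [0, 0, 0, 20, 0, 0, 0], [0, 0, 0, 0, 0, 0, 0]])

```text
time_s: 28.52
position: [0.4585, 0.0998, 0.1558]
ee_rot: [-0.003, 0.994, 0.105, -0.01]
wrist_force: [0.7, -0.4, -0.3]
opening: 0.0
```

```bash
python3 - <<'E'
from h import *
o=get_obs(); print(o["position"],o["wrist_force"])
p,_=snapshot("wrist"); q,_=snapshot("top")
cv2.imwrite("pics/f.png",np.vstack([cv2.resize(p,(480,300)),cv2.resize(q[140:280,300:524],(480,300),interpolation=cv2.INTER_CUBIC)]))
E
```

```text
[0.45848471 0.09981941 0.15575931] [ 0.71626217 -0.44588419 -0.28003257]
```

View pics/f.png

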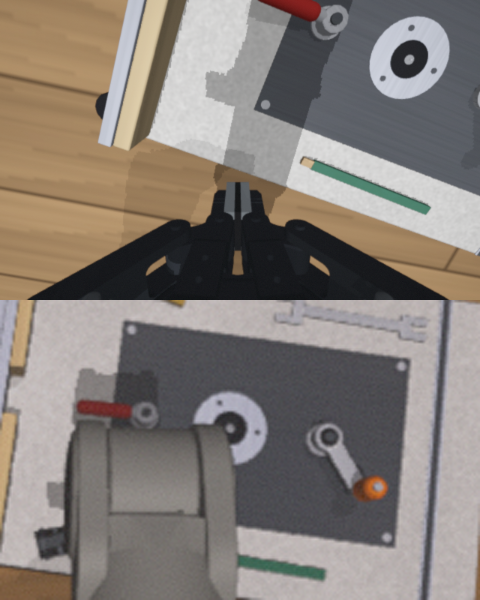

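```bash
python3 - <<'E'
from h import *
a=px("top",368.1,192.7,.053); b=px("top",337.5,189.9,.062); e=b-a; f=np.degrees(np.arctan2(e[1],e[0])); print("lever",np.hypot(*e[:2]),f,np.radians(171.7-f))
k=px("top",475.2,227.3,.105); h=px("top",454,203.9,.058); e=k-h; print("crank",np.hypot(*e[:2]),np.degrees(np.arctan2(e[1],e[0])))
E
```

```text
lever 0.07051283135944854 85.31115604166666 1.5077697640645276
crank 0.06372038243218381 -154.02258306308653
```

The lever reads 1.51 rad and the crank -154° against a target of -152.8°. The earlier wrist view gave -151.5°. Handing in.

```bash
python3 -c "
from workcell import *
print(close_job())"
```

```text
the job is handed in; nothing more can be done
None
```

The job is done and handed in at about 28.6 s of the 72 s allowed. The crank is three full turns above the bottom stop and the lock lever is fully over.

- **Finding the stop:** I wound the crank anticlockwise about 277° until it seated. The force rose about 2.6 N per mm with the knob nearly still, and the highest reading was 6.7 N.
- **Three turns up:** I counted 1080° clockwise from the stop. The crank was meant to rest at -152.8°. It measured -151.5° in the wrist view after release and -154.0° in the top view at the end, so it is right to about a degree.
- **Clamping:** The lever stalled against about 14 N. The final picture puts it at 1.51 rad, against an end stop at 1.5.
- **Bystanders:** I touched none of them. The pencil and spanner looked unmoved in the last picture. The setting bar and log slice were mostly outside it, so I did not check those two at the end.

Two things went wrong or disagreed along the way:

- **Short fingers:** The shut fingers end about 11 mm behind the reported tool point, not 22 mm ahead as specified. Because of that I held the knob only by its top few millimetres. My first push at the lever also passed over it without touching, so I repeated it lower.
- **Sideways load on the crank:** On the first clockwise stretch the arm lagged and pushed inwards towards the crank axis with about 16 N. The turning force then was about 3 N.

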